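# Pack a drawer kit and a door kit from a finished print job

### The arm

A 6-joint arm with a two-finger parallel gripper is mounted at the origin on the work surface. World frame = base frame: x ahead of the robot, y to its left, z up, the work surface at z = 0. Lengths are in mm, angles in rad, forces in N, time in s.
With the tool pointing down it reaches from about 350 to 775 mm from the base axis. Payload 7.3 kg.
Tool frame: the origin (TCP) lies midway between the tips of the shut fingers; the grasp point (between the pads) lies 19 mm behind it; x points along the fingers, z is the direction in which the jaws open and shut, and the axes are right-handed (so a half turn about x gives the same grasp; the last joint's range is limited). The gripper opens to 92 mm and grips with 3 to 60 N. Pads are 19 mm wide; open, the fingers measure 130 mm over their backs; the gripper's body (75 mm by 190 mm) begins 47 mm behind the grasp point.
Start: joints at [1.068, 0.342, 1.524, -0, 1.275, -0.146], TCP at [183.357, 491.96, 226.741] pointing down, gripper open.
Joint ranges: [-2.53, 2.53], [-0.77, 2.02], [0.04, 2.7], [-1, 4.14], [0.28, 2.66], [-3.11, 3.11]. Speed limits (rad/s): [2.57, 2.57, 3.14, 3.14, 3.14, 3.14].

### API

Orientations are given as [roll, pitch, yaw] about the fixed x, y, z axes, in that order (R = Rz(yaw) Ry(pitch) Rx(roll)).
In Python, from plant import monitor, optics, close_job gives the robot as it stands.
- The arm moves only by the tool send_rows, never from a script. Its argument "commands" is a list that holds one entry, the list of rows, each a list of 5 numbers: the shift along the tool's x, y, z in m, then the turn about the tool's x in degrees, then the finger opening in m, from 0 to 0.0918. A call has 1 to 10 rows; each row shifts and turns the pose as measured when the row begins, along the tool's axes as they then stand; what a row does not reach is not made up. A row lasts 1/12 s, in which the tool goes at most 41.7 mm and 7.16 degrees, less where a joint would pass 70% of its speed; a pose out of reach is approached as far as the arm can. A call with a gripper value outside its range is refused whole. The fingers move at their own pace and stop on an object; the grip force is fixed at half the most. Time passes only in rows, so rows that do not move let the fingers close. It gives the time, the measured TCP pose, the force and the opening at its end, in the units of the state.
- monitor.get_obs(): the state, without advancing time (a new reading comes with each control period).
- optics.capture(name): name is "scene" or "top" or "wrist"; returns a dict with "color" (420x560x3 uint8, blue, green, red), "camera_matrix" (3x3 intrinsics, pixels), "k1" (the pictures are not rectified: a ray, as slopes to the right and down, at radius r is drawn at 1 + k1 r^2 times it, then the intrinsics apply), "camera_from_world" (4x4, takes a point from world to camera coordinates); the wrist camera has in their place "T_tool_cam" (4x4, takes a point from camera to tool coordinates, whose origin is the TCP and whose axes are the tool frame's). Camera axes: x right, y down, z forward; pixel columns grow to the right and rows downward; lengths in mm; the calibration is good to about 2 mm. A picture is of the moment at which its call begins: read the wrist's pose just before it. There is no depth.
- close_job(): hands the job in, once; it reports no verdict.
The state is a dict: "time": time; "joint_positions": joint angles; "dq": joint speeds; "tau": joint torques, N m; "tool_pos": TCP position; "tcp_rot": TCP orientation; "contact_force": force on the tool from outside, world axes, zero at the start; "moment": the same for the moment, N m; "grip_width": finger opening in mm.
Only numpy, scipy, OpenCV 4.12 (cv2) and the standard library are available. Lean on these libraries where they do the work, as an engineer would, in place of code of your own. Each camera call takes 0.05 s, during which the arm holds its last target.

### The job

The white printed parts on the dark build plate have to be made up into two kits. In the tray with two pockets goes the drawer kit: the drawer pull in the longer pocket and the angle bracket in the shorter one; in the tray with three pockets goes the door kit: the doorstop wedge in the long pocket, the large knob in the middle pocket and the round sleeve in the pocket at the other end. Set every part down flat on the pocket floor, the same way up as it was printed and without dropping it; leave the spare small knob standing where it is.

Things in the scene. Friction and masses are not known exactly. Their poses are not given: they have to be found in the camera images.
- pull: Drawer pull: a bar 90 long (x) x 24 wide (y) x 36 mm high, the top corners of its ends rounded, with a finger recess in its +y face between 8 and 20 mm up; above 20 mm both long faces are full and parallel: grip there, across the 24 mm. White. Starts on the fixed dark build plate (300 mm square, top 6 mm above the bench). Origin: centre of its underside; z up.
- wedge: Doorstop wedge 72 long (x) x 28 wide (y) mm: its thick end is a block 26 mm long and 32 mm high, centred 23 mm from the origin towards +x, with flat parallel sides 28 mm apart; from it a ramp falls to a few mm at the -x end. Grip the block across the 28 mm width. White. Starts on the fixed dark build plate (300 mm square, top 6 mm above the bench). Origin: centre of its underside; z up.
- bracket: Angle bracket: a foot 60 long (x) x 26 wide (y) x 6 mm thick with a dark screw hole mark, and an upright 16 (x) x 26 (y) mm, 38 mm high in all, centred 22 mm from the origin towards +x. Grip the upright across the 26 mm width. White. Starts on the fixed dark build plate (300 mm square, top 6 mm above the bench). Origin: centre of its underside; z up.
- knob_large: Large round knob, 34 mm high: a neck 30 mm in diameter widening to a head 44 mm in diameter that is cylindrical from 16 to 34 mm up. The larger of two knobs of the same kind. White. Starts on the fixed dark build plate (300 mm square, top 6 mm above the bench). Origin: centre of its underside; z up.
- sleeve: Round sleeve: a tube 40 mm outside diameter, 24 mm bore, 30 mm high, standing on end, with its hole seen from above. White. Starts on the fixed dark build plate (300 mm square, top 6 mm above the bench). Origin: centre of its underside; z up.
- knob_small: Spare small round knob, 26 mm high: neck 20 mm, head 28 mm in diameter. To be left where it stands. White. Starts on the fixed dark build plate (300 mm square, top 6 mm above the bench). Origin: centre of its underside; z up.
- tray_two: Grey fixed tray, 210 long (x) x 68 wide (y) mm, two pockets in a row, left or right of the plate, x within 15 degrees of world x. Floor 4 mm thick; walls and divider 4 mm thick, tops at 14 mm. Pockets 60 mm wide, centred on y = 0: longer 114 mm, centre x = -44 mm; shorter 84 mm, centre x = +59 mm. Origin: centre of its underside, at bench height.
- tray_three: Grey fixed tray, 236 long (x) x 68 wide (y) mm, three pockets in a row, on the plate's other side, x within 15 degrees of world x. Floor 4 mm thick; walls and dividers 4 mm thick, tops at 14 mm. Pockets 60 mm wide, centred on y = 0: long 92 mm, centre x = -68; middle 64 mm, centre x = +14; end 64 mm, centre x = +82 mm. Origin: centre of its underside, at bench height.
Not all that is in view belongs to the job. Leave any brown, purple or red look-alike of the sleeve alone.

How it is judged:
By the outcome, as a careful person would: the job done as asked, in the order asked, and still so for the second after the job is handed in, with the robot touching nothing.
It also fails if it takes over 109 s, if anything falls off the work surface, if the arm or the gripper's body presses on something with over 40 N, if the wrist force passes 120 N, or if a joint passes its speed limit or range.

## Working session

There is one attempt and no reset: what is moved stays moved. The work goes in short steps, Python scripts to look and compute and a tool call to move; the robot and the scene stay as the last step left them, time stands still between calls to the robot, and variables do not carry over. Pictures are saved under pics/ and viewed, and the job is handed in when it is done.

Besides the shell and the picture viewer there is one more tool, called after ">>>" as name(argument=value, ...) on one line, values as JSON. send_rows: Moves the arm, as the interface text tells. Its arguments: {"type":"object","properties":{"commands":{"type":"array","items":{"type":"array","items":{"type":"array","items":{"type":"number"}}}}},"required":["commands"]}

```bash
ls; mkdir -p pics
python3 - <<'E'
from plant import monitor, optics
import cv2
print(monitor.get_obs())
for n in ("scene","top","wrist"):
    d=optics.capture(n); cv2.imwrite(f"pics/{n}0.png",d["color"])
    print(n,{k:v for k,v in d.items() if k!="color"})
E
```

```text
pics
{'time': 0.0, 'joint_positions': array([ 1.06801946e+00,  3.42694926e-01,  1.52503288e+00, -1.43903474e-05,
        1.27540519e+00, -1.45988312e-01]), 'dq': array([-0.00034957,  0.00149058, -0.00083293, -0.00013072, -0.0003075 ,
        0.00200157]), 'tau': array([ 8.20058231e-04, -4.31232941e+01, -2.44225770e+01,  7.20080500e-02,
        5.57054719e-02, -9.75251965e-05]), 'tool_pos': array([183.13915612, 491.57559051, 226.05386227]), 'tcp_rot': array([ 3.00453759,  1.56925592, -2.06463575]), 'contact_force': array([ 0.27486184, -0.04785647, -0.32381241]), 'moment': array([0.02484258, 0.01659548, 0.00142735]), 'grip_width': 91.9524109747956}
scene {'camera_matrix': array([[422.30591763,   0.        , 277.44128539],
       [  0.        , 422.30591763, 214.17148147],
       [  0.        ,   0.        ,   1.        ]]), 'k1': 0.04380000961360465, 'camera_from_world': array([[-7.82310811e-01,  6.22873552e-01, -4.28165748e-03,
         3.69248527e+02],
       [ 4.91918167e-01,  6.13588772e-01, -6.17677372e-01,
        -2.00732231e+02],
       [-3.82107722e-01, -4.85321911e-01, -7.864
[... 558 characters left out ...]
e-02, -9.83493752e-01,
         7.49604988e+02],
       [ 0.00000000e+00,  0.00000000e+00,  0.00000000e+00,
         1.00000000e+00]])}
wrist {'camera_matrix': array([[346.51327931,   0.        , 285.31412461],
       [  0.        , 346.51327931, 207.26538579],
       [  0.        ,   0.        ,   1.        ]]), 'k1': -0.0006574584015741565, 'T_tool_cam': array([[-3.99630346e-04, -2.68828606e-01,  9.63187947e-01,
        -1.57682826e+02],
       [-6.11357243e-04, -9.63187778e-01, -2.68828812e-01,
         7.18005771e+01],
       [ 9.99999733e-01, -6.96284079e-04,  2.20568750e-04,
         7.93319605e-01],
       [ 0.00000000e+00,  0.00000000e+00,  0.00000000e+00,
         1.00000000e+00]])}
```

View pics/top0.png

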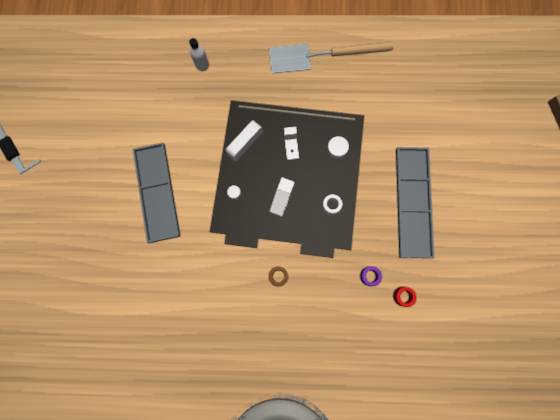

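View pics/scene0.png

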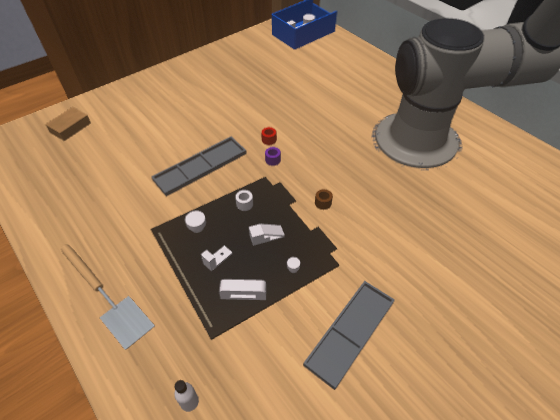

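View pics/wrist0.png

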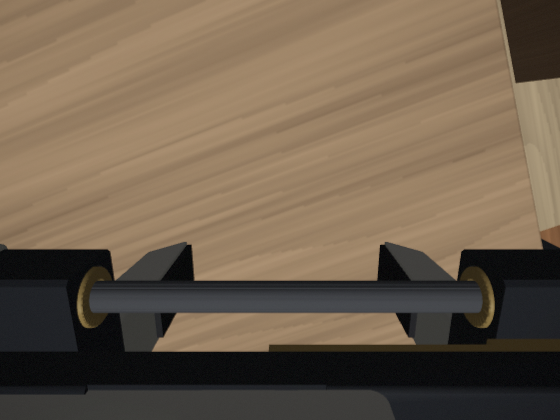

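```bash
cat > h.py <<'E'
import numpy as np, cv2
from scipy.spatial.transform import Rotation as Rn
from plant import monitor, optics
def tool():
    o=monitor.get_obs(); T=np.eye(4); T[:3,:3]=Rn.from_euler('xyz',o['tcp_rot']).as_matrix(); T[:3,3]=o['tool_pos']; return T,o
def grab(name,save=None):
    T,o=tool(); d=optics.capture(name)
    W=np.linalg.inv(d['camera_from_world']) if name!='wrist' else T@d['T_tool_cam']
    d['W']=W; d['T']=T
    if save: cv2.imwrite('pics/'+save+'.png',d['color']); np.savez('pics/'+save+'.npz',K=d['camera_matrix'],k1=d['k1'],W=W,c=d['color'])
    return d
def load(s):
    z=np.load('pics/'+s+'.npz'); return dict(camera_matrix=z['K'],k1=float(z['k1']),W=z['W'],color=z['c'])
def cast(d,uv,z):
    uv=np.asarray(uv,float).reshape(-1,1,2)
    n=cv2.undistortPoints(uv,d['camera_matrix'],np.array([d['k1'],0,0,0.])).reshape(-1,2)
    r=np.c_[n,np.ones(len(n))]@d['W'][:3,:3].T; c=d['W'][:3,3]
    return (c+r*((z-c[2])/r[:,2])[:,None])[:,:2]
def proj(d,P):
    C=np.linalg.inv(d['W']); 
    return cv2.projectPoints(np.asarray(P,float).reshape(-1,1,3),C[:3,:3],C[:3,3],d['camera_matrix'],np.array([d['k1'],0,0,0.]))[0].reshape(-1,2)
def white(d,t=130,sat=40):
    h=cv2.cvtColor(d['color'],cv2.COLOR_BGR2HSV); return ((h[...,2]>t)&(h[...,1]<sat)).astype(np.uint8)*255
E
python3 - <<'E'
from h import *
d=grab('top','top1')
m=white(d); m[:90]=0; m[260:]=0
n,l,s,c=cv2.connectedComponentsWithStats(m)
for i in range(1,n):
    if s[i,4]>40: print(c[i].round(1),s[i],cast(d,c[i],36).round(0))
h=cv2.cvtColor(d['color'],cv2.COLOR_BGR2HSV)
for p in [(155,170),(160,215),(415,165),(300,220)]: print(p,d['color'][p[1],p[0]],cast(d,p,4))
cv2.imwrite('pics/topcrop.png',cv2.resize(d['color'][90:260,120:450],None,fx=2.4,fy=2.4,interpolation=cv2.INTER_CUBIC))
T,o=tool();print(T.round(3))
E
```

```text
[242.9 137.7] [226 120  35  37 476] [[631.  87.]]
[  1.5 132.9] [  0 125   6  14  45] [[637. 609.]]
[289.9 130.4] [284 127  13   8  97] [[648. -12.]]
[338.  145.8] [328 136  21  20 337] [[ 615. -114.]]
[291.5 148.7] [285 138  14  22 250] [[607. -16.]]
[ 21.7 164.5] [ 12 157  28  16 138] [[566. 555.]]
[281.5 196. ] [270 177  25  39 529] [[505.   3.]]
[233.3 191.3] [227 185  14  14 142] [[514. 103.]]
[332.3 203.3] [323 194  20  20 204] [[ 492. -101.]]
(155, 170) [113 110 105] [[566.55701795 280.89885293]]
(160, 215) [116 113 108] [[467.28364926 262.69346408]]
(415, 165) [121 117 113] [[ 584.1215736  -283.14043976]]
(300, 220) [64 69 74] [[460.74226581 -36.2940947 ]]
[[-0.00000e+00 -9.37000e-01  3.49000e-01  1.83229e+02]
 [-1.00000e-03  3.49000e-01  9.37000e-01  4.91758e+02]
 [-1.00000e+00  0.00000e+00 -1.00000e-03  2.26333e+02]
 [ 0.00000e+00  0.00000e+00  0.00000e+00  1.00000e+00]]
```

View pics/topcrop.png

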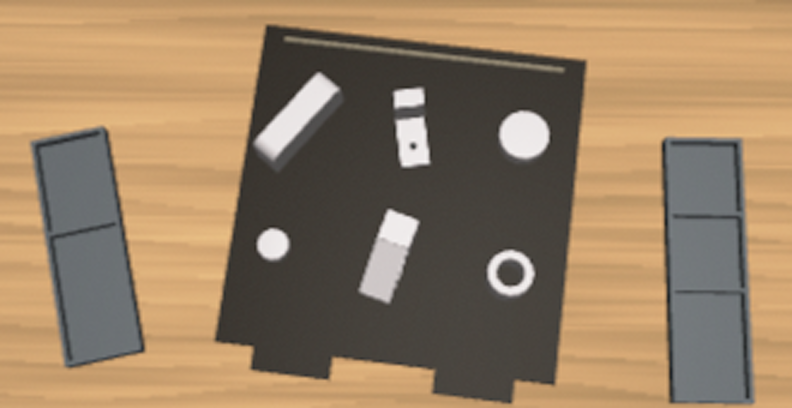

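Candidates (top picture):
- Elongated white parts: pull (243,138), bracket (291,142), wedge (282,196).
- Round solid: large knob (338,146), against small knob (233,191), which stays.
- Rings: white sleeve (332,203), against brown (278,276), purple (372,276) and red (405,296), which stay.
- Trays: two pockets on the left, three pockets on the right.

The choices follow the descriptions and are confirmed by the crop. Next I move over the plate for a closer wrist view.

>>> send_rows(commands=[[[0,-0.03,-0.026,0,0.09],[0,-0.03,-0.026,0,0.09],[0,-0.03,-0.026,0,0.09],[0,-0.03,-0.026,0,0.09],[0,-0.03,-0.026,0,0.09],[0,-0.03,-0.026,0,0.09],[0,-0.03,-0.026,0,0.09],[0,-0.03,-0.026,0,0.09],[0,-0.03,-0.026,0,0.09],[0,-0.03,-0.026,0,0.09]]])

```text
time: 1.03
tool_pos: [377.0, 135.3, 224.2]
tcp_rot: [0.817, 1.57, 2.046]
contact_force: [0.5, -0.0, -0.3]
grip_width: 89.9
```

>>> send_rows(commands=[[[0,-0.029,-0.025,0,0.09],[0,-0.029,-0.025,0,0.09],[0,-0.029,-0.025,0,0.09],[0,-0.029,-0.025,0,0.09],[0,0,0,-6.8,0.09],[0,0,0,-6.8,0.09],[0,0,0,-6.8,0.09],[0,0,0,0,0.09]]])

```text
time: 1.7
tool_pos: [458.2, -15.5, 223.3]
tcp_rot: [-2.22, 1.57, -0.634]
contact_force: [0.2, -0.0, 0.2]
grip_width: 90.1
```

Run:
```python
from h import *
d=grab('wrist','w1'); print(d['T'].round(3)); print(tool()[1]['joint_positions'].round(2),tool()[1]['time'])
```

```text
[[ 1.00000e-03 -1.00000e+00 -1.60000e-02  4.58163e+02]
 [-1.00000e-03 -1.60000e-02  1.00000e+00 -1.54510e+01]
 [-1.00000e+00 -1.00000e-03 -1.00000e-03  2.23299e+02]
 [ 0.00000e+00  0.00000e+00  0.00000e+00  1.00000e+00]]
[-0.2   0.22  1.7  -0.    1.22 -1.78] 1.75
```

View pics/w1.png

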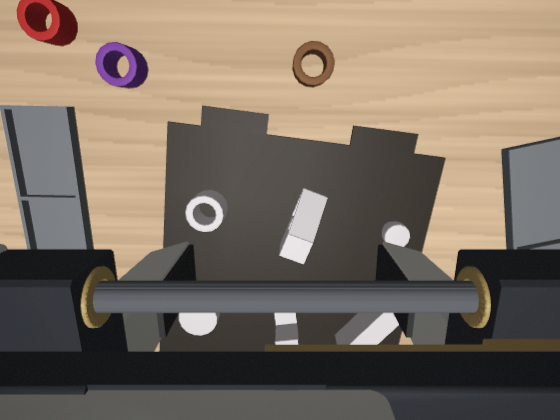

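Wrist view w1: sleeve (205,214), wedge (304,226) and small knob (396,235) are clear. The pull, bracket and large knob are hidden by the gripper. I'll move on 150 mm for the far row.

>>> send_rows(commands=[[[0,-0.038,0,0,0.09],[0,-0.038,0,0,0.09],[0,-0.038,0,0,0.09],[0,-0.038,0,0,0.09],[0,0,0,0,0.09]]])

```text
time: 2.17
tool_pos: [611.1, -12.2, 220.1]
tcp_rot: [1.473, 1.565, 3.033]
contact_force: [-1.5, 0.4, -0.4]
grip_width: 89.9
```

Run:
```python
from h import *
d=grab('wrist','w2'); print(d['T'].round(3)); print(tool()[1]['joint_positions'].round(2),tool()[1]['time'])
```

```text
[[-6.00000e-03 -1.00000e+00  1.10000e-02  6.11059e+02]
 [ 1.00000e-03  1.10000e-02  1.00000e+00 -1.21940e+01]
 [-1.00000e+00  6.00000e-03  1.00000e-03  2.20105e+02]
 [ 0.00000e+00  0.00000e+00  0.00000e+00  1.00000e+00]]
[-0.15  0.51  1.28 -0.    1.36 -1.71] 2.2167
```

View pics/w2.png

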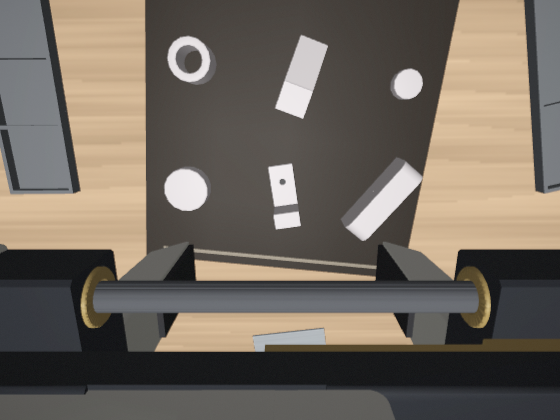

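w2 shows every part: sleeve (189,60), wedge (302,77), small knob (407,84), large knob (187,190), bracket (284,196), pull (381,200). Next I measure them.

Run:
```python
from h import *
d=load('w2'); c=d['color']
rois={'sleeve':(160,30,65,65),'wedge':(265,25,75,105),'kl':(155,155,65,65),'br':(260,155,50,85),'pull':(330,145,105,105),'ks':(380,60,55,50)}
tiles=[]
for k,(x,y,w,h) in rois.items():
    tiles.append(cv2.resize(cv2.copyMakeBorder(c[y:y+h,x:x+w],0,105-h,0,105-w,cv2.BORDER_CONSTANT),None,fx=2.5,fy=2.5,interpolation=cv2.INTER_NEAREST))
cv2.imwrite('pics/tiles.png',np.vstack([np.hstack(tiles[:3]),np.hstack(tiles[3:])]))
g=c.max(2)
for p in [(381,200),(365,185),(284,190),(286,210),(286,222),(292,100),(310,60),(187,190),(189,40)]: print(p,g[p[1],p[0]])
for t in (150,215):
  print(t)
  m=white(d,t); m[245:]=0; m[:, :150]=0; m[:,440:]=0
  for q in cv2.findContours(m,cv2.RETR_EXTERNAL,cv2.CHAIN_APPROX_NONE)[0]:
    if cv2.contourArea(q)>80:
        print(cv2.contourArea(q),[np.round(v,1) for v in cv2.minAreaRect(q)], [np.round(v,1) for v in cv2.fitEllipse(q)])
```

```text
(381, 200) 233
(365, 185) 76
(284, 190) 239
(286, 210) 110
(286, 222) 238
(292, 100) 238
(310, 60) 211
(187, 190) 237
(189, 40) 230
150
349.0 [array([286.7, 219.8]), array([15.3, 25.5]), np.float64(81.9)] [array([286.6, 219.9]), array([16.4, 30. ]), np.float64(82.8)]
1366.0 [array([185. , 189.5]), array([41., 42.]), np.float64(90.0)] [array([185.4, 189.5]), array([40. , 43.5]), np.float64(129.3)]
1976.0 [array([384.7, 202.6]), array([23.9, 88.7]), np.float64(42.6)] [array([385.5, 201.6]), array([ 25.2, 117.1]), np.float64(43.0)]
923.5 [array([282.4, 184.7]), array([40.9, 24.3]), np.float64(81.9)] [array([282.6, 184.6]), array([26.6, 48.8]), np.float64(170.4)]
646.0 [array([408. ,  83.5]), array([29., 28.]), np.float64(90.0)] [array([407.8,  83.5]), array([27.3, 30.2]), np.float64(32.3)]
1468.0 [array([188. ,  58.5]), array([45., 42.]), np.float64(90.0)] [array([188.4,  58.7]), array([41. , 45.6]), np.float64(158.2)]
2236.0 [array([301.2,  76.4]), array([30.4, 78.4]), np.float64(18.4)] [array([301.1,  77.1]), array([32.9, 97.8]), np.float64(19.0)]
215
309.0 [array([286.7, 220.1]), arr
[... 195 characters left out ...]
y([38.8, 42.1]), np.float64(121.6)]
1675.5 [array([384.3, 203.4]), array([21.9, 81.4]), np.float64(42.5)] [array([385.1, 202.3]), array([ 23.3, 107.8]), np.float64(42.9)]
850.5 [array([282.6, 184.9]), array([39.3, 23.2]), np.float64(81.9)] [array([282.6, 184.5]), array([25.4, 47.2]), np.float64(171.2)]
787.0 [array([293.4,  99.2]), array([29.7, 28.4]), np.float64(20.6)] [array([293.5,  99.2]), array([32.4, 33.8]), np.float64(125.5)]
564.0 [array([408. ,  83.5]), array([27., 26.]), np.float64(90.0)] [array([407.9,  83.5]), array([25.3, 28.5]), np.float64(30.4)]
1370.0 [array([188.3,  58.7]), array([43.4, 41.2]), np.float64(36.9)] [array([188.4,  58.8]), array([39.6, 44.1]), np.float64(158.3)]
```

View pics/tiles.png

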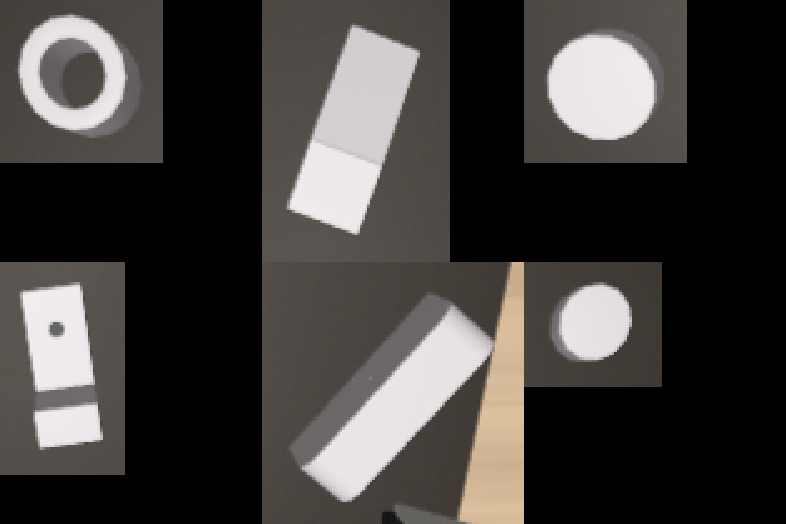

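```bash
cat > meas.py <<'E'
from h import *
def rect(P):
    (c,(w,h),a)=cv2.minAreaRect(P.astype(np.float32))
    if w<h: w,h,a=h,w,a+90
    return np.round(c,1),round(w,1),round(h,1),round(((a+90)%180)-90,1)
def blobs(d,t,lo=60):
    m=white(d,t); return [q for q in cv2.findContours(m,cv2.RETR_EXTERNAL,cv2.CHAIN_APPROX_NONE)[0] if cv2.contourArea(q)>lo]
def near(d,t,P,lo=60,z=40):
    uv=proj(d,[[P[0],P[1],z]])[0]
    return min(blobs(d,t,lo),key=lambda q:np.hypot(*(q.reshape(-1,2).mean(0)-uv)))
E
python3 - <<'E'
from meas import *
d=load('w2')
C={'pull':(384,203,150,42),'bru':(286,220,150,44),'brfoot':(282,184,150,12),'kl':(185,190,150,40),'wblock':(293,99,215,38),'wall':(301,77,150,6),'sleeve':(188,58,150,36),'ks':(408,83,150,32)}
for k,(u,v,t,z) in C.items():
    q=min(blobs(d,t),key=lambda q:np.hypot(*(q.reshape(-1,2).mean(0)-(u,v))))
    P=cast(d,q.reshape(-1,2),z)
    print(k,*rect(P),'ell',[np.round(x,1) for x in cv2.fitEllipse(P.astype(np.float32))[:2]])
t=load('top1')
print('top'); 
C={'pull':(243,138,200,42),'bru':(290,130,150,44),'kl':(338,146,150,40),'wblock':(286,184,225,38),'sleeve':(332,203,150,36),'ks':(233,191,150,32)}
for k,(u,v,th,z) in C.items():
    q=min(blobs(t,th,20),key=lambda q:np.hypot(*(q.reshape(-1,2).mean(0)-(u,v))))
    P=cast(t,q.reshape(-1,2),z); print(k,*rect(P))
# trays in top
hsv=cv2.cvtColor(t['color'],cv2.COLOR_BGR2HSV)
m=((hsv[...,0]>90)&(hsv[...,0]<125)&(hsv[...,1]>10)).astype(np.uint8)*255
m=cv2.morphologyEx(m,cv2.MORPH_CLOSE,np.ones((5,5)))
for q in cv2.findContours(m,cv2.RETR_EXTERNAL,cv2.CHAIN_APPROX_NONE)[0]:
    if cv2.contourArea(q)>1500:
        P=cast(t,q.reshape(-1,2),14); print('tray',*rect(P), cv2.boundingRect(q)); P=cast(t,q.reshape(-1,2),0); print('   z0',*rect(P))
E
```

```text
pull [629.1  87.4] 86.7 25.1 -40.3 ell [array([628.9,  87.5]), array([ 26.6, 115. ])]
bru [644.7 -10.5] 25.7 16.1 -82.1 ell [array([644.9, -10.6]), array([17.3, 30.3])]
brfoot [615.5 -14.6] 44.8 26.1 7.7 ell [array([615.5, -14.4]), array([28.6, 53.5])]
kl [ 613.5 -111.3] 42.0 41.8 89.3 ell [array([ 613.5, -111.2]), array([41.9, 42.3])]
wblock [528.5  -2.8] 27.6 25.6 69.4 ell [array([528.4,  -2.8]), array([29.2, 31.5])]
wall [506.3   5.8] 73.8 31.0 -20.5 ell [array([507.4,   5.2]), array([33.2, 93.1])]
sleeve [491.8 -99.2] 38.6 38.3 89.3 ell [array([492. , -98.9]), array([38.1, 38.3])]
ks [515.2 105.5] 26.4 26.3 -85.9 ell [array([515.3, 105.3]), array([26.2, 26.5])]
top
pull [629.4  85.6] 81.2 22.7 -40.1
bru [644.5 -12.6] 25.2 15.5 -89.5
kl [ 614.  -113.3] 41.8 41.6 -89.5
wblock [528.4  -4.9] 25.0 23.7 69.6
sleeve [ 492.2 -101.4] 38.8 37.5 -89.2
ks [515.5 104.2] 25.8 25.0 2.1
tray [ 502.6 -274.1] 233.0 68.2 -0.3 (396, 148, 38, 110)
   z0 [ 505.4 -278.6] 237.1 69.4 -0.3
tray [516.2 272.5] 207.9 67.5 13.2 (134, 144, 46, 99)
   z0 [519.3 277.4] 211.5 68.7 13.2
```

>>> send_rows(commands=[[[0.03,-0.006,0.033,0,0.06],[0.03,-0.006,0.033,0,0.06],[0.03,-0.006,0.033,0,0.06],[0,0,0,6.6,0.06],[0,0,0,6.6,0.06],[0,0,0,6.6,0.06],[0,0,0,6.6,0.06],[0,0,0,6.6,0.06],[0,0,0,6.6,0.06],[0,0,0,0,0.06]]])

```text
time: 3.05
tool_pos: [615.1, 88.1, 133.2]
tcp_rot: [2.384, 1.555, -3.089]
contact_force: [0.2, -0.1, 0.1]
grip_width: 60.0
```

```bash
cat > go.py <<'E'
import sys
from h import *
# go.py x y z theta : remaining shift in tool axes (mm) and turn (deg)
x,y,z,th=map(float,sys.argv[1:5]); T,o=tool()
ang=np.degrees(np.arctan2(T[1,2],T[0,2]))-90
turn=-(th-ang); turn=(turn+180)%360-180
print('t',round(o['time'],2),'pos',o['tool_pos'].round(1),'theta',round(ang,2),'down',T[:3,0].round(4),'j6',o['joint_positions'][5].round(2),'grip',round(o['grip_width'],1),'F',o['contact_force'].round(1))
dw=np.array([x,y,z])-T[:3,3]
print('shift now axes',(T[:3,:3].T@dw).round(1),'turn',round(turn,1))
R2=T[:3,:3]@Rn.from_euler('x',turn,degrees=True).as_matrix()
print('shift after turn',(R2.T@dw).round(1))
E
python3 go.py 629.3 86.5 20 -40.2
```

```text
t 3.05 pos [615.1  88.1 133.2] theta -43.57 down [-1.590e-02 -8.000e-04 -9.999e-01] j6 -0.79 grip 60.0 F [ 0.2 -0.1  0.1]
shift now axes [112.9 -12.6  10. ] turn -3.4
shift after turn [112.9 -13.2   9.2]
```

>>> send_rows(commands=[[[0,0,0,-3.4,0.06],[0.015,-0.003,0.002,0,0.06],[0.015,-0.003,0.002,0,0.06],[0.015,-0.003,0.002,0,0.06],[0.015,-0.003,0.002,0,0.06],[0,0,0,0,0.06]]])

```text
time: 3.55
tool_pos: [624.7, 87.5, 75.8]
tcp_rot: [2.337, 1.558, -3.061]
contact_force: [-0.5, 0.7, -0.5]
grip_width: 59.8
```

```bash
python3 go.py 629.3 86.5 20 -40.2
```

```text
t 3.55 pos [624.7  87.5  75.8] theta -39.31 down [-0.0126 -0.001  -0.9999] j6 -0.87 grip 59.8 F [-0.5  0.7 -0.5]
shift now axes [55.7 -4.7  2.6] turn 0.9
shift after turn [55.7 -4.6  2.7]
```

>>> send_rows(commands=[[[0.01,-0.002,0.001,0.9,0.06],[0.01,-0.002,0.001,0,0.06],[0.01,-0.001,0.001,0,0.06],[0.01,0,0,0,0.06],[0.008,0,0,0,0.06],[0.004,0,0,0,0.06],[0,0,0,0,0.06]]])

```text
time: 4.13
tool_pos: [629.3, 86.8, 21.4]
tcp_rot: [2.359, 1.56, -3.053]
contact_force: [-0.7, -0.5, 0.2]
grip_width: 59.5
```

```bash
python3 go.py 629.3 86.5 20 -40.2; python3 -c "
from h import *
grab('wrist','w3')"
```

```text
t 4.13 pos [629.3  86.8  21.4] theta -40.09 down [-0.0111 -0.001  -0.9999] j6 -0.85 grip 59.5 F [-0.7 -0.5  0.2]
shift now axes [ 1.4 -0.2 -0.2] turn 0.1
shift after turn [ 1.4 -0.2 -0.2]
```

View pics/w3.png

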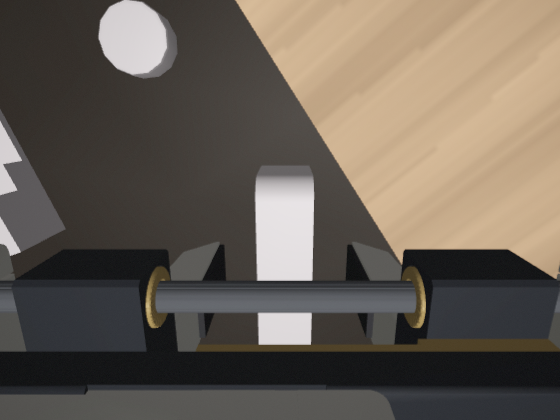

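The pull (286,250) is centred and square between the fingers, whose inner faces are at columns 225 and 348. Closing and then lifting.

>>> send_rows(commands=[[[0.001,0,0,0,0.02],[0,0,0,0,0.015],[0,0,0,0,0.015],[0,0,0,0,0.015],[0,0,0,0,0.015],[0,0,0,0,0.015],[0,0,0,0,0.015],[0,0,0,0,0.015]]])

```text
time: 4.85
tool_pos: [630.9, 86.9, 23.1]
tcp_rot: [2.417, 1.564, -2.995]
contact_force: [-0.6, 0.6, 0.4]
grip_width: 23.6
```

```bash
python3 go.py 473.4 262.5 19 13.2
```

```text
t 4.85 pos [630.9  86.9  23.1] theta -40.08 down [-0.0066 -0.001  -1.    ] j6 -0.85 grip 23.6 F [-0.6  0.6  0.4]
shift now axes [  4.9 233.6  33. ] turn -53.3
shift after turn [  4.9 113.2 207. ]
```

>>> send_rows(commands=[[[-0.01,0,0,0,0.015],[-0.02,0,0,0,0.015],[-0.02,0,0,0,0.015],[-0.02,0,0,0,0.015],[-0.02,0,0,0,0.015],[0,0,0,0,0.015]]])

```text
time: 5.35
tool_pos: [630.6, 86.9, 118.4]
tcp_rot: [2.367, 1.561, -3.045]
contact_force: [0.4, 0.1, 0.3]
grip_width: 23.5
```

```bash
python3 go.py 473.4 262.5 100 13.2;  python3 -c "
from h import *
grab('wrist','w4')"
```

```text
t 5.35 pos [630.6  86.9 118.4] theta -40.08 down [-0.0098 -0.001  -1.    ] j6 -0.85 grip 23.5 F [0.4 0.1 0.3]
shift now axes [ 19.7 233.2  33.2] turn -53.3
shift after turn [ 19.7 112.8 206.8]
```

View pics/w4.png

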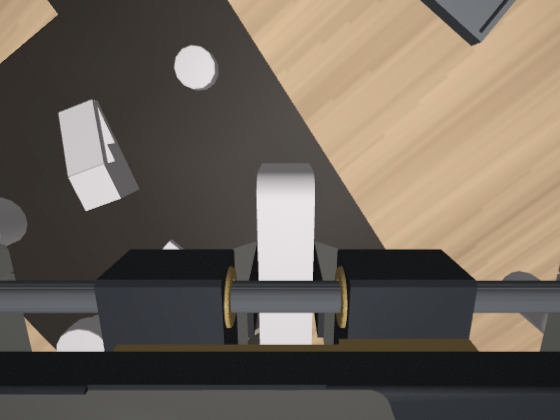

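>>> send_rows(commands=[[[0,0,0,-6.6,0.015],[0,0,0,-6.6,0.015],[0,0,0,-6.6,0.015],[0,0,0,-6.6,0.015],[0,0,0,-6.6,0.015],[0,0,0,-6.6,0.015],[0,0,0,-6.6,0.015],[0,0,0,-6.6,0.015],[0,0,0,0,0.015]]])

```text
time: 6.15
tool_pos: [624.2, 86.8, 107.7]
tcp_rot: [1.351, 1.544, -3.095]
contact_force: [-0.3, 0.8, -0.7]
grip_width: 23.7
```

```bash
python3 go.py 473.4 262.5 100 13.2
```

```text
t 6.15 pos [624.2  86.8 107.7] theta 15.26 down [-0.0264 -0.0012 -0.9997] j6 -1.82 grip 23.7 F [-0.3  0.8 -0.7]
shift now axes [ 11.4  99.  209.2] turn 2.1
shift after turn [ 11.4 106.4 205.5]
```

>>> send_rows(commands=[[[0,0,0,2,0.015],[0,0.02,0.035,0,0.015],[0,0.018,0.035,0,0.015],[0,0.018,0.035,0,0.015],[0,0.018,0.035,0,0.015],[0,0.012,0.025,0,0.015],[0,0,0,0,0.015]]])

```text
time: 6.73
tool_pos: [497.2, 230.7, 103.8]
tcp_rot: [1.462, 1.535, -3.055]
contact_force: [0.4, -0.4, 0.3]
grip_width: 23.9
```

```bash
python3 go.py 473.4 262.5 100 13.2;  python3 -c "
from h import *
grab('wrist','w5')"
```

```text
t 6.73 pos [497.2 230.7 103.8] theta 11.16 down [-0.036  -0.0031 -0.9993] j6 -1.48 grip 23.9 F [ 0.4 -0.4  0.3]
shift now axes [ 4.5 17.1 35.8] turn -2.0
shift after turn [ 4.5 15.8 36.4]
```

View pics/w5.png

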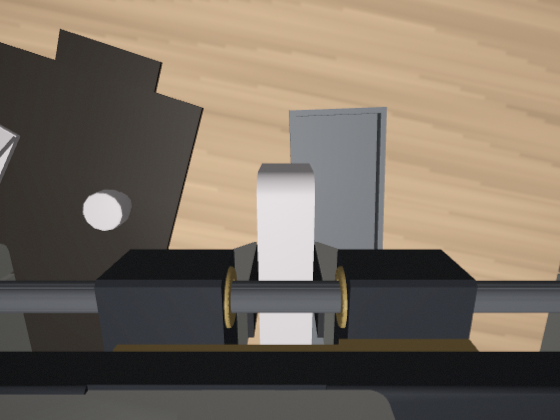

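>>> send_rows(commands=[[[0,0,0,0,0.015],[0,0,0,0,0.015],[0,0,0,0,0.015],[0,0,0,0,0.015]]])

```text
time: 7.12
tool_pos: [500.1, 227.2, 102.7]
tcp_rot: [1.521, 1.535, -3.004]
contact_force: [0.1, 0.8, -0.7]
grip_width: 24.1
```

```bash
python3 go.py 473.4 262.5 100 13.2
```

```text
t 7.12 pos [500.1 227.2 102.7] theta 10.76 down [-0.0353 -0.0049 -0.9994] j6 -1.48 grip 24.1 F [ 0.1  0.8 -0.7]
shift now axes [ 3.4 19.6 39.7] turn -2.4
shift after turn [ 3.4 17.9 40.5]
```

>>> send_rows(commands=[[[0,0.009,0.02,-2.4,0.015],[0,0.009,0.02,0,0.015],[0,0,0,0,0.015]]])

```text
time: 7.37
tool_pos: [476.7, 260.1, 102.8]
tcp_rot: [1.49, 1.536, -3.0]
contact_force: [-0.2, 1.0, -0.2]
grip_width: 23.2
```

```bash
python3 go.py 473.4 262.5 100 13.2
```

```text
t 7.37 pos [476.7 260.1 102.8] theta 12.74 down [-0.0347 -0.0049 -0.9994] j6 -1.44 grip 23.2 F [-0.2  1.  -0.2]
shift now axes [2.9 2.6 3. ] turn -0.5
shift after turn [2.9 2.5 3.1]
```

>>> send_rows(commands=[[[0.03,0,0,0,0.015],[0,0,0,0,0.015]]])

```text
time: 7.53
tool_pos: [477.3, 259.4, 73.0]
tcp_rot: [1.486, 1.539, -3.005]
contact_force: [-1.1, 0.3, -0.7]
grip_width: 23.8
```

```bash
python3 go.py 473.4 262.5 100 13.2
```

```text
t 7.53 pos [477.3 259.4  73. ] theta 12.67 down [-0.0317 -0.0043 -0.9995] j6 -1.44 grip 23.8 F [-1.1  0.3 -0.7]
shift now axes [-26.9   4.    4. ] turn -0.5
shift after turn [-26.9   4.    4. ]
```

>>> send_rows(commands=[[[-0.03,0,0,0,0.015],[0,0,0,0,0.015]]])

```text
time: 7.7
tool_pos: [479.1, 257.6, 103.2]
tcp_rot: [1.525, 1.535, -2.969]
contact_force: [1.8, 0.6, 0.4]
grip_width: 23.7
```

```bash
python3 go.py 473.4 262.5 100 13.2
```

```text
t 7.7 pos [479.1 257.6 103.2] theta 12.53 down [-0.035  -0.0061 -0.9994] j6 -1.44 grip 23.7 F [1.8 0.6 0.4]
shift now axes [3.3 4.4 6. ] turn -0.7
shift after turn [3.3 4.3 6. ]
```

>>> send_rows(commands=[[[0.04,0,0,0,0.015],[0,0,0,0,0.015],[-0.005,0,0,0,0.015],[-0.005,0,0,0,0.015],[-0.005,0,0,0,0.015],[-0.005,0,0,0,0.015],[-0.005,0,0,0,0.015],[-0.005,0,0,0,0.015],[-0.005,0,0,0,0.015]]])

```text
time: 8.45
tool_pos: [486.2, 255.7, 111.5]
tcp_rot: [1.462, 1.548, -3.038]
contact_force: [0.1, -0.0, -0.1]
grip_width: 23.8
```

```bash
python3 go.py 473.4 262.5 100 13.2
```

```text
t 8.45 pos [486.2 255.7 111.5] theta 12.2 down [-0.0223 -0.0023 -0.9997] j6 -1.45 grip 23.8 F [ 0.1 -0.  -0.1]
shift now axes [11.7 10.8  9.4] turn -1.0
shift after turn [11.7 10.6  9.5]
```

>>> send_rows(commands=[[[0.04,0.008,0.005,-1,0.015],[0,0,0,0,0.015],[-0.003,0,0,0,0.015],[-0.003,0,0,0,0.015],[-0.003,0,0,0,0.015],[-0.003,0,0,0,0.015],[-0.003,0,0,0,0.015],[-0.003,0,0,0,0.015],[-0.003,0,0,0,0.015],[-0.003,0,0,0,0.015]]])

```text
time: 9.28
tool_pos: [482.6, 260.4, 108.1]
tcp_rot: [1.047, 1.562, 2.847]
contact_force: [-0.6, 0.4, -0.5]
grip_width: 24.2
```

```bash
python3 go.py 473.4 262.5 100 13.2
```

```text
t 9.28 pos [482.6 260.4 108.1] theta 13.16 down [-0.0081  0.0025 -1.    ] j6 -1.45 grip 24.2 F [-0.6  0.4 -0.5]
shift now axes [8.2 8.4 4.2] turn -0.0
shift after turn [8.2 8.4 4.2]
```

```bash
python3 - <<'E'
from h import *
d=load('w5'); print(cast(d,[(290,111),(386,108)],14).round(1))
c=np.array([516.2,272.5]);a=np.radians(13.2);R=np.array([[np.cos(a),-np.sin(a)],[np.sin(a),np.cos(a)]])
print((c+np.array([[-105,-34],[-105,34]])@R.T).round(1))
d=grab('wrist','w6')
E
python3 go.py 473.4 262.5 22 13.2
```

```text
[[423.5 220.3]
 [408.6 285.4]]
[[421.7 215.4]
 [406.2 281.6]]
t 9.33 pos [483.  260.5 108.7] theta 13.16 down [-0.0071  0.0029 -1.    ] j6 -1.45 grip 24.0 F [ 0.1 -0.7  0.4]
shift now axes [86.8  8.3  3.7] turn -0.0
shift after turn [86.8  8.3  3.7]
```

View pics/w6.png

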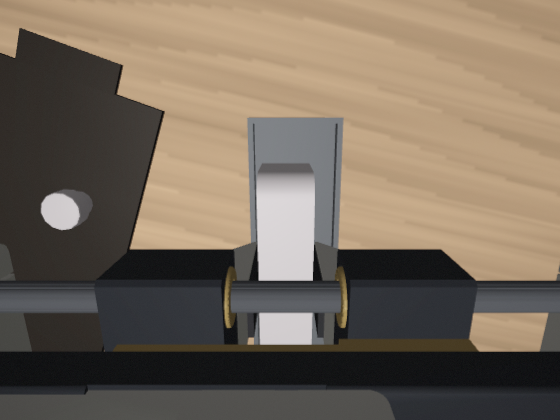

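>>> send_rows(commands=[[[0.012,0.004,0.003,0,0.015],[0.012,0.004,0.003,0,0.015],[0.012,0.001,0,0,0.015],[0.012,0,0,0,0.015],[0.012,0,0,0,0.015],[0.01,0,0,0,0.015],[0.005,0,0,0,0.015],[0,0,0,0,0.015]]])

```text
time: 10.0
tool_pos: [473.5, 265.2, 32.9]
tcp_rot: [0.348, 1.566, 2.148]
contact_force: [-0.2, -0.5, -0.1]
grip_width: 23.6
```

```bash
python3 go.py 474.8 264.7 21 13.2
```

```text
t 10.0 pos [473.5 265.2  32.9] theta 13.15 down [-0.0029  0.0044 -1.    ] j6 -1.44 grip 23.6 F [-0.2 -0.5 -0.1]
shift now axes [11.8 -1.2 -0.8] turn -0.1
shift after turn [11.8 -1.2 -0.8]
```

Well aligned and level. Creeping down to contact.

>>> send_rows(commands=[[[0.005,0,0,0,0.015],[0.003,0,0,0,0.015],[0.002,0,0,0,0.015],[0.001,0,0,0,0.015]]])

```text
time: 10.33
tool_pos: [474.5, 265.6, 22.1]
tcp_rot: [-0.06, 1.566, 1.74]
contact_force: [-0.9, -0.2, -0.3]
grip_width: 23.7
```

>>> send_rows(commands=[[[0.0015,0,0,0,0.015],[0.001,0,0,0,0.015]]])

```text
time: 10.5
tool_pos: [474.9, 265.7, 20.6]
tcp_rot: [-0.262, 1.565, 1.539]
contact_force: [-4.8, -1.8, 13.8]
grip_width: 23.6
```

>>> send_rows(commands=[[[0,0,0,0,0.03],[0,0,0,0,0.045],[0,0,0,0,0.045],[0,0,0,0,0.045],[-0.005,0,0,0,0.045],[-0.01,0,0,0,0.045],[-0.015,0,0,0,0.06],[-0.02,0,0,0,0.06],[-0.02,0,0,0,0.06],[-0.02,0,0,0,0.06]]])

```text
time: 11.33
tool_pos: [472.8, 264.3, 113.6]
tcp_rot: [0.887, 1.564, 2.687]
contact_force: [-0.0, 0.0, -0.2]
grip_width: 59.5
```

```bash
python3 go.py 644.6 -11.5 100 7.8; python3 -c "
from h import *
grab('top','top2');grab('wrist','w7')"
```

```text
t 11.33 pos [472.8 264.3 113.6] theta 13.13 down [-0.0062  0.003  -1.    ] j6 -1.44 grip 59.5 F [-0.   0.  -0.2]
shift now axes [  11.7 -104.7 -307.7] turn 5.3
shift after turn [  11.7 -132.8 -296.6]
```

View pics/w7.png

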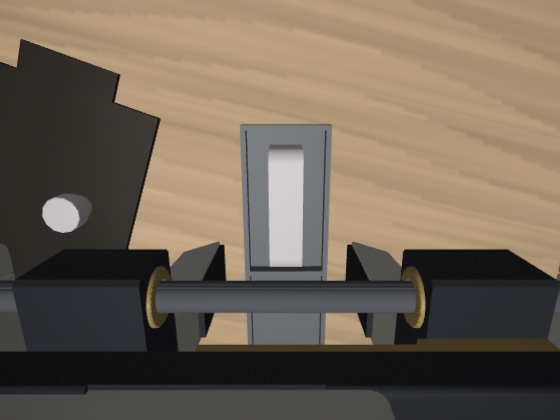

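```bash
cat > loc.py <<'E'
from meas import *
import sys
# loc.py img u v thresh z [tray]
def tl(P,t):
    c,a={'two':((516.2+1.8,272.5+3.5),13.2),'three':((502.6,-274.1),-0.3)}[t]
    a=np.radians(a); R=np.array([[np.cos(a),-np.sin(a)],[np.sin(a),np.cos(a)]]); return (np.asarray(P)-c)@R
E
python3 - <<'E'
from loc import *
d=load('w7')
for uv in [(242,126),(329,125),(247,270),(327,270)]: print(cast(d,uv,14).round(1),tl(cast(d,uv,14),'two').round(1))
for uv in [(269,148),(302,148),(269,265),(302,265)]: print(cast(d,uv,40).round(1),tl(cast(d,uv,40),'two').round(1))
t=load('top2'); q=min(blobs(t,150,20),key=lambda q:np.hypot(*(q.reshape(-1,2).mean(0)-(165,212)))); print(rect(cast(t,q.reshape(-1,2),40)))
E
```

```text
[[423.4 221.5]] [[-104.6  -31.4]]
[[408.2 283.7]] [[-105.2   32.6]]
[[536.2 248. ]] [[ 11.3 -31.4]]
[[521.4 312.4]] [[11.6 34.7]]
[[431.6 244.7]] [[-91.2 -10.7]]
[[426.6 266.4]] [[-91.2  11.5]]
[[515.5 263.1]] [[ -5.3 -12. ]]
[[510.1 287. ]] [[-5.2 12.5]]
(array([451.8, 259.1]), 43.9, 25.8, 13.7)
```

>>> send_rows(commands=[[[0,0,0,5.3,0.06],[0,-0.013,-0.03,0,0.06],[0,-0.013,-0.03,0,0.06],[0,-0.013,-0.03,0,0.06],[0,-0.013,-0.03,0,0.06],[0,-0.013,-0.03,0,0.06],[0,-0.013,-0.03,0,0.06],[0,-0.013,-0.03,0,0.06],[0,-0.013,-0.03,0,0.06],[0,-0.013,-0.03,0,0.06]]])

```text
time: 12.27
tool_pos: [628.0, 9.2, 115.0]
tcp_rot: [0.061, 1.562, 1.774]
contact_force: [0.7, 0.2, -0.1]
grip_width: 60.4
```

```bash
python3 go.py 644.6 -11.5 20 7.8
```

```text
t 12.27 pos [628.    9.2 115. ] theta 8.15 down [-0.0018  0.0088 -1.    ] j6 -1.83 grip 60.4 F [ 0.7  0.2 -0.1]
shift now axes [ 94.8 -13.5 -23.7] turn 0.3
shift after turn [ 94.8 -13.7 -23.6]
```

Level is fine. Next down over the bracket's upright.

>>> send_rows(commands=[[[0.005,-0.006,-0.012,0,0.06],[0.01,-0.005,-0.01,0,0.06],[0.012,-0.002,0,0,0.06],[0.012,0,0,0,0.06],[0,0,0,0,0.06]]])

```text
time: 12.68
tool_pos: [645.3, -16.6, 70.0]
tcp_rot: [0.289, 1.561, 1.995]
contact_force: [-0.5, -0.2, -0.8]
grip_width: 59.7
```

```bash
python3 go.py 644.6 -11.5 20 7.8;python3 -c "
from h import *
grab('wrist','w8')"
```

```text
t 12.68 pos [645.3 -16.6  70. ] theta 7.75 down [-0.0039  0.0087 -1.    ] j6 -1.86 grip 59.7 F [-0.5 -0.2 -0.8]
shift now axes [50.1 -0.1  4.7] turn -0.1
shift after turn [50.1 -0.1  4.7]
```

View pics/w8.png

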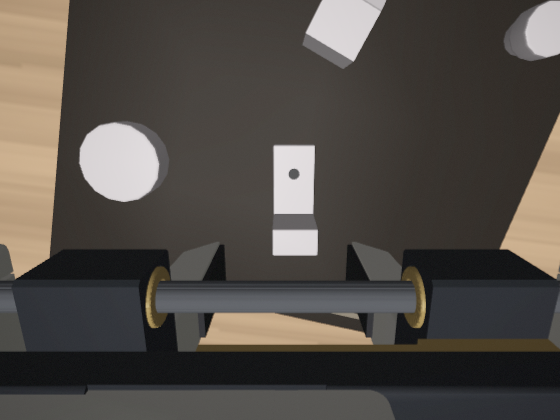

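>>> send_rows(commands=[[[0.01,0,0.003,0,0.06],[0.01,0,0.002,0,0.06],[0.01,0,0,0,0.06],[0.01,0,0,0,0.06],[0.006,0,0,0,0.06],[0.003,0,0,0,0.06],[0,0,0,0,0.06]]])

```text
time: 13.32
tool_pos: [643.1, -5.0, 17.2]
tcp_rot: [0.299, 1.56, 2.012]
contact_force: [0.8, -0.0, 0.1]
grip_width: 59.8
```

```bash
python3 go.py 644.6 -11.5 20 7.8;python3 -c "
from h import *
grab('wrist','w9')"
```

```text
t 13.32 pos [643.1  -5.   17.2] theta 8.11 down [-0.0045  0.0095 -0.9999] j6 -1.85 grip 59.8 F [ 0.8 -0.   0.1]
shift now axes [-2.9 -0.5 -6.6] turn 0.3
shift after turn [-2.9 -0.6 -6.6]
```

View pics/w9.png

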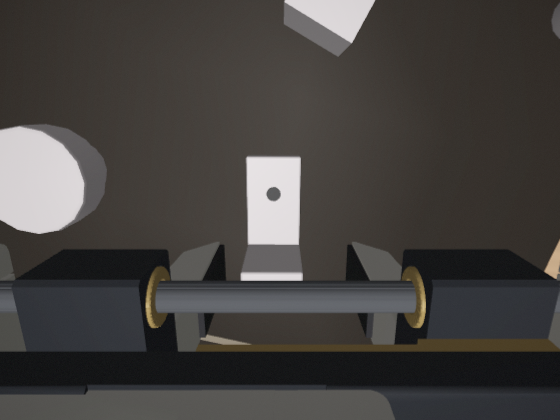

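>>> send_rows(commands=[[[-0.001,0,-0.004,0,0.06],[-0.001,0,-0.002,0,0.06],[0,0,0,0,0.06]]])

```text
time: 13.62
tool_pos: [645.0, -12.0, 20.7]
tcp_rot: [0.096, 1.561, 1.808]
contact_force: [1.1, 0.2, -0.1]
grip_width: 60.1
```

```bash
python3 go.py 644.6 -11.5 20 7.8
```

```text
t 13.62 pos [645.  -12.   20.7] theta 8.1 down [-0.0022  0.0091 -1.    ] j6 -1.86 grip 60.1 F [ 1.1  0.2 -0.1]
shift now axes [0.7 0.4 0.5] turn 0.3
shift after turn [0.7 0.4 0.5]
```

>>> send_rows(commands=[[[0,0,0,0,0.03],[0,0,0,0,0.015],[0,0,0,0,0.015],[0,0,0,0,0.015],[0,0,0,0,0.015],[0,0,0,0,0.015]]])

```text
time: 14.12
tool_pos: [646.1, -12.9, 22.5]
tcp_rot: [-0.268, 1.562, 1.443]
contact_force: [0.6, -0.1, 0.0]
grip_width: 25.6
```

```bash
python3 go.py 644.6 -11.5 20 7.8
```

```text
t 14.12 pos [646.1 -12.9  22.5] theta 8.03 down [ 0.0011  0.0087 -1.    ] j6 -1.86 grip 25.6 F [ 0.6 -0.1  0. ]
shift now axes [2.5 1.3 1.6] turn 0.2
shift after turn [2.5 1.3 1.6]
```

>>> send_rows(commands=[[[-0.01,0,0,0,0.015],[-0.02,0,0,0,0.015],[-0.02,0,0,0,0.015],[-0.02,0,0,0,0.015],[-0.02,0,0,-5,0.015]]])

```text
time: 14.53
tool_pos: [642.5, -12.9, 112.2]
tcp_rot: [0.574, 1.556, 2.373]
contact_force: [-0.4, -0.8, -1.3]
grip_width: 26.0
```

```bash
python3 go.py 597 294.5 110 13.2
```

```text
t 14.53 pos [642.5 -12.9 112.2] theta 13.03 down [-0.0107  0.0104 -0.9999] j6 -1.95 grip 26.0 F [-0.4 -0.8 -1.3]
shift now axes [  5.9 -25.  309.7] turn -0.2
shift after turn [  5.9 -25.9 309.6]
```

>>> send_rows(commands=[[[0,-0.003,0.03,0,0.015],[0,-0.003,0.032,0,0.015],[0,-0.003,0.032,0,0.015],[0,-0.003,0.032,0,0.015],[0,-0.003,0.032,0,0.015],[0,-0.003,0.032,0,0.015],[0,-0.003,0.032,0,0.015],[0,-0.003,0.032,0,0.015],[0,0,0.02,0,0.015],[0,0,0.01,0,0.015]]])

```text
time: 15.37
tool_pos: [604.4, 277.4, 130.6]
tcp_rot: [-1.01, 1.557, 0.787]
contact_force: [0.7, -0.1, -0.5]
grip_width: 25.6
```

```bash
python3 go.py 597 294.5 110 13.2
```

```text
t 15.37 pos [604.4 277.4 130.6] theta 12.94 down [ 0.0095  0.0096 -0.9999] j6 -1.49 grip 25.6 F [ 0.7 -0.1 -0.5]
shift now axes [20.7  3.7 18.2] turn -0.3
shift after turn [20.7  3.6 18.2]
```

>>> send_rows(commands=[[[0.015,0.002,0.009,0,0.015],[0.02,0.002,0.008,0,0.015],[0.02,0,0.001,0,0.015],[0.02,0,0,0,0.015],[0.01,0,0,0,0.015],[0,0,0,0,0.015]]])

```text
time: 15.87
tool_pos: [598.3, 298.3, 48.2]
tcp_rot: [-1.208, 1.55, 0.593]
contact_force: [-0.4, 0.6, -0.7]
grip_width: 25.5
```

```bash
python3 go.py 597 294.5 30 13.2;python3 -c "
from h import *
grab('wrist','w10')"
```

```text
t 15.87 pos [598.3 298.3  48.2] theta 13.21 down [ 0.0168  0.0114 -0.9998] j6 -1.46 grip 25.5 F [-0.4  0.6 -0.7]
shift now axes [18.1  2.5 -3.5] turn 0.0
shift after turn [18.1  2.5 -3.5]
```

View pics/w10.png

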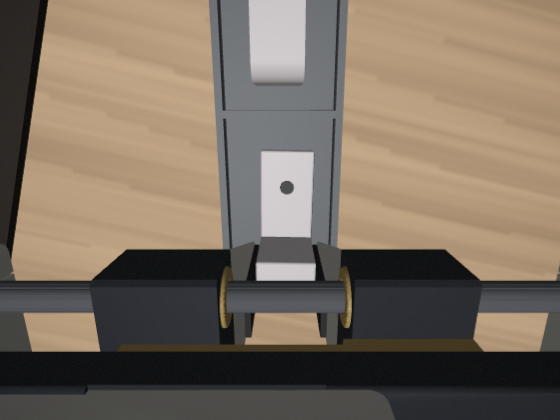

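>>> send_rows(commands=[[[0.008,0.001,-0.002,0,0.015],[0.007,0,-0.001,0,0.015],[0.005,0,0,0,0.015],[0.003,0,0,0,0.015],[0.002,0,0,0,0.015]]])

```text
time: 16.33
tool_pos: [602.3, 294.3, 26.9]
tcp_rot: [-1.292, 1.542, 0.507]
contact_force: [0.4, -0.4, -0.4]
grip_width: 25.3
```

```bash
python3 go.py 597 294.5 20.5 13.2
```

```text
t 16.33 pos [602.3 294.3  26.9] theta 13.08 down [ 0.0249  0.0138 -0.9996] j6 -1.46 grip 25.3 F [ 0.4 -0.4 -0.4]
shift now axes [6.3 5.3 1.3] turn -0.1
shift after turn [6.3 5.3 1.3]
```

>>> send_rows(commands=[[[-0.04,0,0,0,0.015],[-0.04,0,0,0,0.015],[0,0.04,0,0,0.015],[0,-0.04,0,0,0.015],[0,0.04,0,0,0.015],[0,-0.04,0,0,0.015],[0,0,0,0,0.015]]])

```text
time: 16.92
tool_pos: [569.4, 280.0, 74.4]
tcp_rot: [1.637, 1.46, -2.848]
contact_force: [-0.3, -0.2, 0.4]
grip_width: 25.5
```

```bash
python3 go.py 597 294.5 20.5 13.2
```

```text
t 16.92 pos [569.4 280.   74.4] theta 13.09 down [-0.1055 -0.0319 -0.9939] j6 -1.47 grip 25.5 F [-0.3 -0.2  0.4]
shift now axes [ 50.2 -35.9   8.3] turn -0.1
shift after turn [ 50.2 -36.    8.2]
```

>>> send_rows(commands=[[[-0.01,-0.012,0.002,0,0.015],[-0.005,-0.01,0.002,0,0.015],[-0.003,-0.006,0.002,0,0.015],[-0.003,-0.004,0.001,0,0.015]]])

```text
time: 17.25
tool_pos: [597.0, 293.2, 85.4]
tcp_rot: [1.641, 1.444, -2.843]
contact_force: [0.2, 0.4, -0.4]
grip_width: 25.5
```

```bash
python3 go.py 597 294.5 90 13.2
```

```text
t 17.25 pos [597.  293.2  85.4] theta 13.08 down [-0.121  -0.0372 -0.992 ] j6 -1.46 grip 25.5 F [ 0.2  0.4 -0.4]
shift now axes [-4.6  0.3  1.3] turn -0.1
shift after turn [-4.6  0.3  1.3]
```

>>> send_rows(commands=[[[0,0.04,0,0,0.015],[0,0,0,0,0.015]]])

```text
time: 17.42
tool_pos: [554.1, 282.7, 83.7]
tcp_rot: [1.645, 1.43, -2.84]
contact_force: [0.9, 0.5, -2.2]
grip_width: 25.7
```

```bash
python3 go.py 597 294.5 90 13.2
```

```text
t 17.42 pos [554.1 282.7  83.7] theta 13.06 down [-0.134  -0.0417 -0.9901] j6 -1.45 grip 25.7 F [ 0.9  0.5 -2.2]
shift now axes [-12.5 -43.2   1.8] turn -0.1
shift after turn [-12.5 -43.2   1.7]
```

>>> send_rows(commands=[[[-0.003,0,0,0,0.015],[-0.003,0,0,0,0.015],[-0.003,0,0,0,0.015],[-0.003,0,0,0,0.015]]])

```text
time: 17.75
tool_pos: [555.4, 283.2, 97.1]
tcp_rot: [1.646, 1.43, -2.839]
contact_force: [1.2, -1.2, -0.9]
grip_width: 26.2
```

```bash
python3 go.py 597 294.5 90 13.2
```

```text
t 17.75 pos [555.4 283.2  97.1] theta 13.08 down [-0.1339 -0.0418 -0.9901] j6 -1.45 grip 26.2 F [ 1.2 -1.2 -0.9]
shift now axes [  1.  -43.7   1.7] turn -0.1
shift after turn [  1.  -43.7   1.6]
```

```bash
cat > j.py <<'E'
from h import *
T,o=tool(); j=o['joint_positions']
print('t',round(o['time'],3),'j',j.round(4),'pitch',round(j[1]+j[2]+j[4]-np.pi,4),'dq',o['dq'].round(3),'pos',o['tool_pos'].round(1),'down',T[:3,0].round(4), 'tau',o['tau'].round(1))
E
python3 j.py
```

```text
t 17.75 j [ 0.3456  0.7168  1.2594  0.0062  1.306  -1.4549] pitch 0.1406 dq [-0.003 -0.036 -0.088 -0.001  0.09  -0.001] pos [555.4 283.2  97.1] down [-0.1339 -0.0418 -0.9901] tau [  0.1 -58.8 -21.9   0.    0.7   0. ]
```

>>> send_rows(commands=[[[0,0,0,0,0.015]]])

```text
time: 17.83
tool_pos: [557.0, 283.7, 98.8]
tcp_rot: [1.645, 1.434, -2.84]
contact_force: [-0.6, -0.2, -0.1]
grip_width: 25.8
```

```bash
python3 j.py
```

```text
t 17.833 j [ 0.3455  0.7158  1.2559  0.0062  1.3067 -1.4549] pitch 0.1367 dq [-0.002  0.001 -0.021  0.    -0.003  0.002] pos [557.  283.7  98.8] down [-0.1303 -0.0405 -0.9906] tau [  0.1 -58.4 -21.9   0.    0.9   0. ]
```

>>> send_rows(commands=[[[0,0,0,0,0.015]]])

```text
time: 17.92
tool_pos: [558.0, 284.0, 99.7]
tcp_rot: [1.644, 1.436, -2.841]
contact_force: [-0.5, 0.1, -0.2]
grip_width: 25.7
```

```bash
python3 j.py
```

```text
t 17.917 j [ 0.3454  0.7153  1.2538  0.0062  1.3069 -1.4549] pitch 0.1344 dq [-0.003 -0.008 -0.029 -0.001  0.007 -0.   ] pos [558.  284.   99.7] down [-0.1281 -0.0398 -0.991 ] tau [  0.  -59.5 -22.7   0.    0.7   0. ]
```

>>> send_rows(commands=[[[-0.02,0,0,0,0.015]]])

```text
time: 18.0
tool_pos: [559.1, 284.2, 116.7]
tcp_rot: [1.646, 1.43, -2.839]
contact_force: [-0.3, -0.6, -0.7]
grip_width: 25.9
```

```bash
python3 j.py
```

```text
t 18.0 j [ 0.3451  0.7042  1.226   0.0061  1.3516 -1.4548] pitch 0.1402 dq [-0.002 -0.201 -0.443 -0.002  0.6    0.001] pos [559.1 284.2 116.7] down [-0.1335 -0.0417 -0.9902] tau [  0.1 -61.5 -23.5   0.   -0.6   0. ]
```

>>> send_rows(commands=[[[0,0,0,0,0.015]]])

```text
time: 18.08
tool_pos: [561.8, 285.0, 120.6]
tcp_rot: [1.644, 1.438, -2.841]
contact_force: [1.6, 0.1, 1.4]
grip_width: 25.9
```

```bash
python3 j.py
```

```text
t 18.083 j [ 0.3449  0.7011  1.2198  0.0061  1.3534 -1.4548] pitch 0.1326 dq [-0.001  0.055  0.077  0.003 -0.064 -0.002] pos [561.8 285.  120.6] down [-0.1264 -0.0391 -0.9912] tau [  0.  -53.5 -19.9  -0.    1.4   0. ]
```

>>> send_rows(commands=[[[0,0,0,0,0.015],[0,0,0,0,0.015],[0,0,0,0,0.015],[0,0,0,0,0.015],[0,0,0,0,0.015],[0,0,0,0,0.015],[0,0,0,0,0.015],[0,0,0,0,0.015],[0,0,0,0,0.015],[0,0,0,0,0.015]]])

```text
time: 18.92
tool_pos: [561.3, 284.7, 117.9]
tcp_rot: [1.644, 1.435, -2.841]
contact_force: [-0.9, -0.8, 0.6]
grip_width: 25.6
```

```bash
python3 j.py
```

```text
t 18.917 j [ 0.3447  0.704   1.2221  0.0061  1.3506 -1.4549] pitch 0.1352 dq [ 0.002  0.002  0.001 -0.     0.     0.001] pos [561.3 284.7 117.9] down [-0.1289 -0.04   -0.9909] tau [ -0.  -59.2 -23.1   0.    0.7   0. ]
```

>>> send_rows(commands=[[[0.04,0,0,0,0.015],[0,0,0,0,0.015]]])

```text
time: 19.08
tool_pos: [556.8, 283.3, 78.5]
tcp_rot: [1.643, 1.438, -2.842]
contact_force: [-2.3, 0.2, -2.0]
grip_width: 25.6
```

```bash
python3 j.py
```

```text
t 19.083 j [ 0.3451  0.7337  1.2812  0.0063  1.2591 -1.4551] pitch 0.1324 dq [-0.004 -0.118 -0.194 -0.001  0.132 -0.001] pos [556.8 283.3  78.5] down [-0.1262 -0.039  -0.9912] tau [ -0.2 -70.2 -28.8   0.   -0.9  -0. ]
```

>>> send_rows(commands=[[[-0.02,0,0,0,0.015],[0,0,0,0,0.015],[-0.02,0,0,0,0.015],[0,0,0,0,0.015]]])

```text
time: 19.42
tool_pos: [562.2, 285.0, 120.8]
tcp_rot: [1.644, 1.437, -2.841]
contact_force: [1.5, -0.1, 0.4]
grip_width: 25.6
```

```bash
python3 j.py
```

```text
t 19.417 j [ 0.3447  0.7024  1.2168  0.0061  1.3564 -1.4548] pitch 0.134 dq [ 0.     0.05   0.086  0.003 -0.053  0.   ] pos [562.2 285.  120.8] down [-0.1278 -0.0396 -0.991 ] tau [  0.  -53.  -19.6  -0.    1.4   0. ]
```

>>> send_rows(commands=[[[0.04,0,0,0,0.015],[-0.04,0,0,0,0.015],[0,0,0,0,0.015]]])

```text
time: 19.67
tool_pos: [556.5, 283.1, 107.8]
tcp_rot: [1.647, 1.425, -2.838]
contact_force: [2.4, 0.6, 2.1]
grip_width: 25.7
```

```bash
python3 j.py
```

```text
t 19.667 j [ 0.3448  0.7109  1.2401  0.0061  1.3362 -1.4549] pitch 0.1456 dq [ 0.001  0.194  0.313  0.    -0.155 -0.   ] pos [556.5 283.1 107.8] down [-0.1385 -0.0434 -0.9894] tau [  0.1 -44.  -13.3  -0.    2.2   0. ]
```

>>> send_rows(commands=[[[0.04,0,0,0,0.015],[0,0,0,0,0.015],[-0.004,0,0,0,0.015],[-0.004,0,0,0,0.015],[-0.004,0,0,0,0.015],[-0.004,0,0,0,0.015]]])

```text
time: 20.17
tool_pos: [554.4, 282.4, 87.9]
tcp_rot: [1.647, 1.427, -2.838]
contact_force: [0.4, 0.6, -0.2]
grip_width: 25.8
```

```bash
python3 j.py
```

```text
t 20.167 j [ 0.345   0.7259  1.2696  0.0062  1.2895 -1.455 ] pitch 0.1434 dq [ 0.    -0.063 -0.104 -0.     0.133 -0.   ] pos [554.4 282.4  87.9] down [-0.1365 -0.0428 -0.9897] tau [  0.  -58.5 -21.7   0.    0.6   0. ]
```

>>> send_rows(commands=[[[0.02,-0.015,0,0,0.015],[-0.01,-0.01,0,0,0.015],[0,0,0,0,0.015],[0,0,0,0,0.015]]])

```text
time: 20.5
tool_pos: [582.0, 289.3, 82.9]
tcp_rot: [1.643, 1.441, -2.842]
contact_force: [-0.7, -0.5, -1.2]
grip_width: 25.8
```

```bash
python3 j.py
```

```text
t 20.5 j [ 0.3409  0.7719  1.1891  0.0056  1.3106 -1.459 ] pitch 0.13 dq [-0.003 -0.029 -0.068  0.     0.016  0.   ] pos [582.  289.3  82.9] down [-0.124  -0.0383 -0.9915] tau [ -0.2 -63.5 -24.4  -0.    0.6  -0. ]
```

>>> send_rows(commands=[[[-0.003,0,0,0,0.015],[-0.003,0,0,0,0.015],[-0.003,0,0,0,0.015],[-0.003,0,0,0,0.015],[-0.003,0,0,0,0.015],[-0.003,0,0,0,0.015],[-0.003,0,0,0,0.015],[-0.003,0,0,0,0.015]]])

```text
time: 21.17
tool_pos: [583.9, 290.4, 111.5]
tcp_rot: [1.641, 1.442, -2.843]
contact_force: [-0.2, -0.1, -0.2]
grip_width: 25.8
```

```bash
python3 j.py
```

```text
t 21.167 j [ 0.3413  0.7476  1.1537  0.0056  1.3685 -1.4588] pitch 0.1282 dq [-0.    -0.029 -0.06  -0.001  0.091 -0.001] pos [583.9 290.4 111.5] down [-0.1223 -0.0376 -0.9918] tau [  0.  -61.3 -23.3  -0.    0.6   0. ]
```

>>> send_rows(commands=[[[0.04,0,0,0,0.015],[0,0,0,0,0.015],[-0.003,0,0,0,0.015],[-0.003,0,0,0,0.015],[-0.003,0,0,0,0.015],[-0.003,0,0,0,0.015],[-0.003,0,0,0,0.015],[-0.003,0,0,0,0.015],[-0.003,0,0,0,0.015],[-0.003,0,0,0,0.015]]])

```text
time: 22.0
tool_pos: [587.0, 291.5, 107.6]
tcp_rot: [1.637, 1.456, -2.848]
contact_force: [-1.1, -1.2, -0.7]
grip_width: 26.1
```

```bash
python3 j.py
```

```text
t 22.0 j [ 0.3414  0.7486  1.1615  0.0056  1.3458 -1.4588] pitch 0.1143 dq [ 0.    -0.035 -0.065  0.002  0.09   0.001] pos [587.  291.5 107.6] down [-0.1093 -0.033  -0.9935] tau [  0.  -61.3 -23.3  -0.    0.5   0. ]
```

>>> send_rows(commands=[[[0.04,0,0,0,0.015],[0,0,0,0,0.015],[-0.008,0,0,0,0.015],[-0.008,0,0,0,0.015],[-0.008,0,0,0,0.015],[0.04,0,0,0,0.015],[0,0,0,0,0.015],[-0.008,0,0,0,0.015],[-0.008,0,0,0,0.015],[-0.008,0,0,0,0.015]]])

```text
time: 22.83
tool_pos: [591.8, 293.3, 96.9]
tcp_rot: [1.625, 1.478, -2.859]
contact_force: [0.4, -0.3, 0.3]
grip_width: 26.0
```

```bash
python3 j.py
```

```text
t 22.833 j [ 0.3415  0.7547  1.1784  0.0057  1.301  -1.4589] pitch 0.0925 dq [-0.001 -0.106 -0.169 -0.001  0.254  0.001] pos [591.8 293.3  96.9] down [-0.0889 -0.0258 -0.9957] tau [  0.  -59.7 -22.1   0.    0.2   0. ]
```

>>> send_rows(commands=[[[0.04,0,0,0,0.015],[0,0,0,0,0.015],[-0.009,0,0,0,0.015],[-0.009,0,0,0,0.015],[-0.009,0,0,0,0.015],[0.04,0,0,0,0.015],[0,0,0,0,0.015],[-0.009,0,0,0,0.015],[-0.009,0,0,0,0.015],[-0.009,0,0,0,0.015]]])

```text
time: 23.67
tool_pos: [602.7, 297.3, 105.8]
tcp_rot: [1.585, 1.516, -2.9]
contact_force: [0.3, 0.8, 0.8]
grip_width: 25.4
```

>>> send_rows(commands=[[[0.04,0,0,0,0.015],[0,0,0,0,0.015],[-0.01,0,0,0,0.015],[-0.01,0,0,0,0.015],[-0.01,0,0,0,0.015],[0.04,0,0,0,0.015],[0,0,0,0,0.015],[-0.01,0,0,0,0.015],[-0.01,0,0,0,0.015],[-0.01,0,0,0,0.015]]])

```text
time: 24.5
tool_pos: [613.8, 301.3, 124.7]
tcp_rot: [1.344, 1.555, -3.14]
contact_force: [0.7, -0.7, -0.4]
grip_width: 25.8
```

```bash
python3 j.py
```

```text
t 24.5 j [ 0.3419  0.7261  1.1505  0.0056  1.28   -1.4589] pitch 0.0151 dq [-0.001 -0.147 -0.196  0.     0.314 -0.001] pos [613.8 301.3 124.7] down [-0.016  -0.     -0.9999] tau [  0.  -59.9 -23.3  -0.   -0.2   0. ]
```

```bash
python3 go.py 597 294.5 35 13.2
```

```text
t 24.5 pos [613.8 301.3 124.7] theta 13.08 down [-0.016  -0.     -0.9999] j6 -1.46 grip 25.8 F [ 0.7 -0.7 -0.4]
shift now axes [90.  16.5 -3.1] turn -0.1
shift after turn [90.  16.5 -3.1]
```

>>> send_rows(commands=[[[0.015,0.007,0,0,0.015],[0.02,0.007,0,0,0.015],[0.02,0.004,0,0,0.015],[0.02,0,0,0,0.015],[0,0,0,0,0.015]]])

```text
time: 24.92
tool_pos: [605.7, 301.1, 74.9]
tcp_rot: [-1.182, 1.551, 0.617]
contact_force: [-1.0, -0.4, -0.5]
grip_width: 25.6
```

```bash
python3 go.py 597 294.5 20.5 13.2; python3 j.py; python3 -c "
from h import *
grab('wrist','w11')"
```

```text
t 24.92 pos [605.7 301.1  74.9] theta 13.09 down [ 0.0163  0.0116 -0.9998] j6 -1.46 grip 25.6 F [-1.  -0.4 -0.5]
shift now axes [54.1 10.9 -4.9] turn -0.1
shift after turn [54.1 10.9 -4.8]
t 24.917 j [ 0.3456  0.7414  1.2682  0.006   1.1127 -1.4563] pitch -0.0193 dq [ 0.003 -0.089 -0.074 -0.001  0.082 -0.   ] pos [605.7 301.1  74.9] down [ 0.0163  0.0116 -0.9998] tau [  0.1 -63.2 -24.6   0.   -0.9  -0. ]
```

View pics/w11.png

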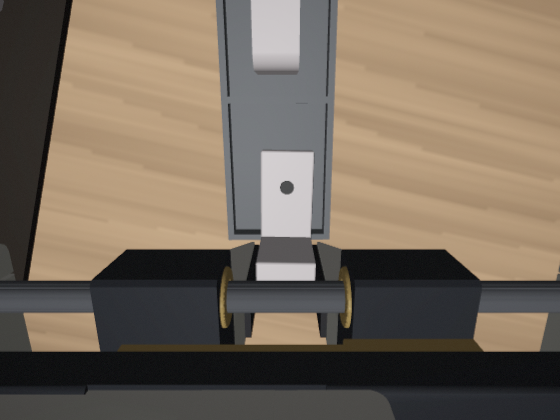

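>>> send_rows(commands=[[[0.025,0.005,-0.002,0,0.015],[-0.035,0.006,-0.002,0,0.015],[-0.01,0,0,0,0.015],[0,0,0,0,0.015]]])

```text
time: 25.3
tool_pos: [599.6, 295.8, 99.7]
tcp_rot: [-1.22, 1.548, 0.579]
contact_force: [-0.7, 0.5, -0.4]
grip_width: 25.7
```

```bash
python3 go.py 597 294.5 20.5 13.2; python3 j.py
```

```text
t 25.3 pos [599.6 295.8  99.7] theta 13.1 down [ 0.0194  0.0127 -0.9997] j6 -1.46 grip 25.7 F [-0.7  0.5 -0.4]
shift now axes [79.1  4.5 -1.3] turn -0.1
shift after turn [79.1  4.5 -1.3]
t 25.3 j [ 0.3412  0.7003  1.2753  0.006   1.1435 -1.4606] pitch -0.0225 dq [-0.001 -0.063 -0.083 -0.001  0.03  -0.001] pos [599.6 295.8  99.7] down [ 0.0194  0.0127 -0.9997] tau [ -0. -60. -24.   0.   0.  -0.]
```

>>> send_rows(commands=[[[0.04,0.002,0,0,0.015],[-0.04,0.002,-0.001,0,0.015],[0,0,0,0,0.015],[0.04,0,0,0,0.015],[-0.04,0,0,0,0.015],[0,0,0,0,0.015]]])

```text
time: 25.8
tool_pos: [596.2, 294.2, 60.5]
tcp_rot: [1.2, 1.559, 2.999]
contact_force: [2.2, 1.2, 2.9]
grip_width: 25.8
```

```bash
python3 go.py 597 294.5 20.5 13.2; python3 j.py
```

```text
t 25.8 pos [596.2 294.2  60.5] theta 13.07 down [-0.0119  0.0017 -0.9999] j6 -1.46 grip 25.8 F [2.2 1.2 2.9]
shift now axes [40.  -1.3 -0. ] turn -0.1
shift after turn [40.  -1.3 -0. ]
t 25.8 j [ 0.3405  0.7535  1.2877  0.0062  1.111  -1.4613] pitch 0.0106 dq [-0.007  0.337  0.13   0.002 -0.12  -0.001] pos [596.2 294.2  60.5] down [-0.0119  0.0017 -0.9999] tau [ -0.2 -42.9 -11.5  -0.1   1.9   0. ]
```

Now pitch is about 0.6° the right way to begin the descent.

>>> send_rows(commands=[[[0.01,0,0,0,0.015],[0.01,0,0,0,0.015],[0.007,0,0,0,0.015]]])

```text
time: 26.05
tool_pos: [598.7, 295.1, 35.3]
tcp_rot: [0.905, 1.563, 2.704]
contact_force: [-0.7, -0.1, -0.1]
grip_width: 25.7
```

```bash
python3 go.py 597 294.5 20.5 13.2; python3 j.py
```

```text
t 26.05 pos [598.7 295.1  35.3] theta 13.07 down [-0.0072  0.0033 -1.    ] j6 -1.46 grip 25.7 F [-0.7 -0.1 -0.1]
shift now axes [14.8  1.7 -0.3] turn -0.1
shift after turn [14.8  1.7 -0.3]
t 26.05 j [ 0.3406  0.7843  1.303   0.0064  1.0599 -1.4615] pitch 0.0056 dq [ 0.003  0.068  0.03   0.    -0.163 -0.   ] pos [598.7 295.1  35.3] down [-0.0072  0.0033 -1.    ] tau [ -0.1 -61.5 -22.3   0.    0.2   0. ]
```

>>> send_rows(commands=[[[0.006,0.001,0,0,0.015],[0.004,0,0,0,0.015],[0.002,0,0,0,0.015]]])

```text
time: 26.3
tool_pos: [598.9, 295.5, 26.1]
tcp_rot: [-0.065, 1.565, 1.734]
contact_force: [0.0, -1.0, -0.0]
grip_width: 25.7
```

>>> send_rows(commands=[[[0.003,0,0,0,0.015],[0.002,0,0,0,0.015],[0.001,0,0,0,0.015]]])

```text
time: 26.55
tool_pos: [599.7, 295.8, 21.9]
tcp_rot: [-0.604, 1.563, 1.195]
contact_force: [-0.1, 0.4, -0.6]
grip_width: 25.8
```

>>> send_rows(commands=[[[0.0015,0,0,0,0.015],[0.0015,0,0,0,0.015]]])

```text
time: 26.72
tool_pos: [600.1, 296.0, 20.4]
tcp_rot: [-0.735, 1.562, 1.064]
contact_force: [-4.8, -2.0, 14.5]
grip_width: 25.6
```

>>> send_rows(commands=[[[0,0,0,0,0.03],[0,0,0,0,0.045],[0,0,0,0,0.045],[0,0,0,0,0.045],[-0.005,0,0,0,0.045],[-0.01,0,0,0,0.045],[-0.02,0,0,0,0.06],[-0.025,0,0,0,0.06],[-0.025,0,0,0,0.06]]])

```text
time: 27.47
tool_pos: [596.5, 294.2, 104.0]
tcp_rot: [0.909, 1.563, 2.708]
contact_force: [0.6, 0.8, -0.2]
grip_width: 58.4
```

```bash
python3 j.py; python3 go.py 528.5 -3.8 100 -20.5; python3 -c "
from h import *
grab('wrist','w12')"
```

```text
t 27.467 j [ 0.3404  0.7056  1.2519  0.0059  1.1898 -1.4609] pitch 0.0056 dq [-0.002 -0.315 -0.313 -0.002  0.64   0.002] pos [596.5 294.2 104. ] down [-0.0072  0.0033 -1.    ] tau [  0.1 -57.3 -21.8  -0.   -0.7  -0. ]
t 27.47 pos [596.5 294.2 104. ] theta 13.08 down [-0.0072  0.0033 -1.    ] j6 -1.46 grip 58.4 F [ 0.6  0.8 -0.2]
shift now axes [   3.5  133.7 -274.9] turn 33.6
shift after turn [   3.5  -40.7 -302.9]
```

View pics/w12.png

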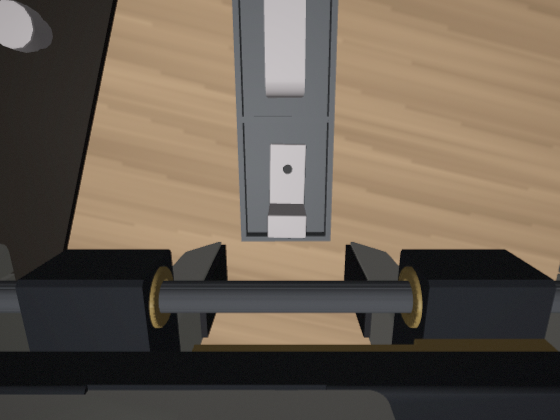

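>>> send_rows(commands=[[[0,0,0,6.6,0.06],[0,0,0,6.6,0.06],[0,0,0,6.6,0.06],[0,0,0,6.6,0.06],[0,0,0,6,0.06],[0,0,0,0,0.06]]])

```text
time: 28.02
tool_pos: [602.6, 296.4, 121.2]
tcp_rot: [-0.581, 1.551, 0.627]
contact_force: [0.0, 0.5, 0.3]
grip_width: 60.0
```

```bash
python3 j.py; python3 go.py 528.5 -3.8 100 -20.5
```

```text
t 28.017 j [ 0.3405  0.687   1.2375  0.0059  1.1986 -0.8693] pitch -0.0186 dq [ 0.001 -0.013 -0.007 -0.003  0.005 -0.111] pos [602.6 296.4 121.2] down [ 0.0157  0.0113 -0.9998] tau [ -0.  -58.9 -23.8   0.1  -0.    1.4]
t 28.02 pos [602.6 296.4 121.2] theta -20.8 down [ 0.0157  0.0113 -0.9998] j6 -0.87 grip 60.0 F [0.  0.5 0.3]
shift now axes [  16.6  -37.2 -307.2] turn -0.3
shift after turn [  16.6  -35.6 -307.4]
```

>>> send_rows(commands=[[[0,-0.004,-0.033,0,0.06],[0,-0.004,-0.033,0,0.06],[0,-0.004,-0.033,0,0.06],[0,-0.004,-0.033,0,0.06],[0,-0.004,-0.033,0,0.06],[0,-0.004,-0.033,0,0.06],[0,-0.004,-0.033,0,0.06],[0,-0.004,-0.033,0,0.06],[0,-0.002,-0.022,0,0.06],[0,0,-0.01,0,0.06]]])

```text
time: 28.85
tool_pos: [532.3, -1.5, 121.1]
tcp_rot: [-0.791, 1.541, 0.462]
contact_force: [0.5, 0.4, 0.2]
grip_width: 60.1
```

```bash
python3 j.py; python3 go.py 528.5 -3.8 100 -20.5
```

```text
t 28.85 j [-0.1573  0.4501  1.6759  0.0206  0.9915 -1.4206] pitch -0.0241 dq [-0.249 -0.078  0.113  0.012 -0.046 -0.281] pos [532.3  -1.5 121.1] down [ 0.0266  0.0132 -0.9996] tau [  0.5 -45.  -20.9  -0.1   0.    0.1]
t 28.85 pos [532.3  -1.5 121.1] theta -18.24 down [ 0.0266  0.0132 -0.9996] j6 -1.42 grip 60.1 F [0.5 0.4 0.2]
shift now axes [21.   3.4 -3.8] turn 2.3
shift after turn [21.   3.2 -3.9]
```

>>> send_rows(commands=[[[0,0,0,2.3,0.06],[0.04,0,0,0,0.06],[-0.04,0,0,0,0.06],[0,0,0,0,0.06],[0.04,0,0,0,0.06],[-0.04,0,0,0,0.06],[0,0,0,0,0.06]]])

```text
time: 29.43
tool_pos: [525.1, -5.7, 75.0]
tcp_rot: [1.39, 1.523, 2.619]
contact_force: [3.5, -0.3, 1.6]
grip_width: 60.1
```

```bash
python3 j.py; python3 go.py 528.5 -3.8 60 -20.5
```

```text
t 29.433 j [-0.1669  0.5346  1.6827  0.02    0.9687 -1.4071] pitch 0.0445 dq [-0.008  0.449  0.182  0.002 -0.208 -0.048] pos [525.1  -5.7  75. ] down [-0.041   0.0237 -0.9989] tau [ -0.1 -38.8 -12.4  -0.    2.1   0.1]
t 29.43 pos [525.1  -5.7  75. ] theta -19.63 down [-0.041   0.0237 -0.9989] j6 -1.41 grip 60.1 F [ 3.5 -0.3  1.6]
shift now axes [14.8 -3.2  2.8] turn 0.9
shift after turn [14.8 -3.2  2.8]
```

>>> send_rows(commands=[[[-0.01,0,0,0.9,0.06],[-0.01,0,0,0,0.06],[-0.01,0,0,0,0.06],[0.04,0,0,0,0.06],[0,0,0,0,0.06],[-0.01,0,0,0,0.06],[-0.01,0,0,0,0.06],[-0.01,0,0,0,0.06]]])

```text
time: 30.1
tool_pos: [525.6, -6.3, 97.7]
tcp_rot: [1.44, 1.516, 2.674]
contact_force: [0.4, 0.1, 0.6]
grip_width: 60.0
```

```bash
python3 j.py; python3 go.py 528.5 -3.8 60 -20.5
```

```text
t 30.1 j [-0.1679  0.5085  1.6521  0.019   1.0338 -1.4117] pitch 0.0529 dq [-0.003 -0.205 -0.167 -0.004  0.349 -0.014] pos [525.6  -6.3  97.7] down [-0.0493  0.0249 -0.9985] tau [  0.  -45.2 -19.    0.   -0.1   0. ]
t 30.1 pos [525.6  -6.3  97.7] theta -19.33 down [-0.0493  0.0249 -0.9985] j6 -1.41 grip 60.0 F [0.4 0.1 0.6]
shift now axes [37.5 -4.   3.1] turn 1.2
shift after turn [37.5 -3.9  3.2]
```

>>> send_rows(commands=[[[0.04,0,0,1,0.06],[0,0,0,0,0.06],[-0.01,0,0,0,0.06],[-0.01,0,0,0,0.06],[-0.01,0,0,0,0.06],[0.04,0,0,0,0.06],[0,0,0,0,0.06],[-0.01,0,0,0,0.06],[-0.01,0,0,0,0.06],[0,0,0,0,0.06]]])

```text
time: 30.93
tool_pos: [538.7, -8.1, 109.9]
tcp_rot: [0.613, 1.553, 1.841]
contact_force: [0.5, -0.6, -0.9]
grip_width: 60.2
```

```bash
python3 j.py; python3 go.py 528.5 -3.8 60 -20.5
```

```text
t 30.933 j [-0.167   0.4904  1.642   0.019   1.0168 -1.4055] pitch 0.0077 dq [ 0.001 -0.043 -0.015 -0.002  0.037 -0.008] pos [538.7  -8.1 109.9] down [-0.0048  0.0172 -0.9998] tau [  0.  -44.9 -19.3   0.    0.4   0. ]
t 30.93 pos [538.7  -8.1 109.9] theta -19.62 down [-0.0048  0.0172 -0.9998] j6 -1.41 grip 60.2 F [ 0.5 -0.6 -0.9]
shift now axes [50.  10.5 -0.1] turn 0.9
shift after turn [50.  10.5 -0.2]
```

>>> send_rows(commands=[[[0.012,0.004,0,1,0.06],[0.015,0.003,0,0,0.06],[0.012,0.002,0,0,0.06],[0.01,0,0,0,0.06],[0.005,0,0,0,0.06]]])

```text
time: 31.35
tool_pos: [538.0, -5.4, 73.2]
tcp_rot: [-0.672, 1.546, 0.541]
contact_force: [0.2, -0.2, 0.7]
grip_width: 59.8
```

```bash
python3 j.py; python3 go.py 528.5 -3.8 19 -20.5;python3 -c "
from h import *
grab('wrist','w13')"
```

```text
t 31.35 j [-0.1621  0.5263  1.7042  0.0207  0.8921 -1.3883] pitch -0.0189 dq [ 0.004  0.043  0.025  0.002 -0.108 -0.005] pos [538.   -5.4  73.2] down [ 0.0214  0.0129 -0.9997] tau [  0.  -47.3 -19.2   0.   -0.    0. ]
t 31.35 pos [538.   -5.4  73.2] theta -20.47 down [ 0.0214  0.0129 -0.9997] j6 -1.39 grip 59.8 F [ 0.2 -0.2  0.7]
shift now axes [54.  10.3 -2.9] turn 0.0
shift after turn [54.  10.3 -2.9]
```

View pics/w13.png

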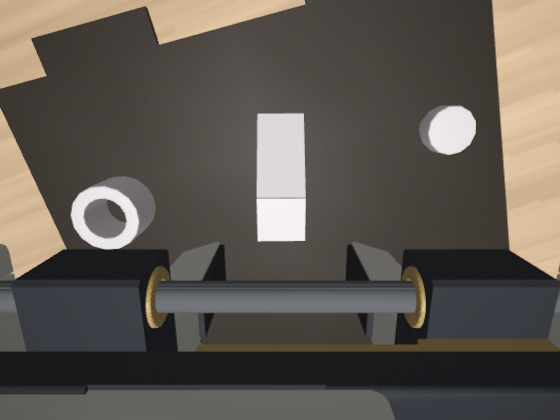

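>>> send_rows(commands=[[[0.025,0.004,-0.001,0,0.06],[-0.04,0.004,-0.001,0,0.06],[0,0,0,0,0.06]]])

```text
time: 31.65
tool_pos: [528.7, -4.6, 77.8]
tcp_rot: [-0.033, 1.554, 1.181]
contact_force: [3.1, -0.4, 1.3]
grip_width: 60.1
```

```bash
python3 j.py; python3 go.py 528.5 -3.8 19 -20.5
```

```text
t 31.65 j [-0.1636  0.5131  1.7125  0.0205  0.9123 -1.3897] pitch -0.0036 dq [-0.008  0.286  0.12   0.001 -0.129 -0.006] pos [528.7  -4.6  77.8] down [ 0.0063  0.0154 -0.9999] tau [ -0.  -41.3 -14.   -0.    1.6   0. ]
t 31.65 pos [528.7  -4.6  77.8] theta -20.46 down [ 0.0063  0.0154 -0.9999] j6 -1.39 grip 60.1 F [ 3.1 -0.4  1.3]
shift now axes [58.8  0.5 -0.3] turn 0.0
shift after turn [58.8  0.5 -0.3]
```

>>> send_rows(commands=[[[0.018,0,0,0,0.06],[0.018,0,0,0,0.06],[0.01,0,0,0,0.06],[0.005,0,0,0,0.06]]])

```text
time: 31.98
tool_pos: [533.0, -4.6, 30.0]
tcp_rot: [-0.396, 1.551, 0.819]
contact_force: [-0.5, -0.7, 1.0]
grip_width: 60.2
```

```bash
python3 j.py; python3 go.py 528.5 -3.8 19 -20.5
```

```text
t 31.983 j [-0.1622  0.5885  1.7452  0.0226  0.7972 -1.3924] pitch -0.0107 dq [ 0.002  0.088  0.027  0.003 -0.123 -0.003] pos [533.   -4.6  30. ] down [ 0.0133  0.0142 -0.9998] tau [ -0.  -47.9 -16.9   0.    0.    0. ]
t 31.98 pos [533.   -4.6  30. ] theta -20.41 down [ 0.0133  0.0142 -0.9998] j6 -1.39 grip 60.2 F [-0.5 -0.7  1. ]
shift now axes [10.9  4.5 -1. ] turn 0.1
shift after turn [10.9  4.5 -1. ]
```

>>> send_rows(commands=[[[0.006,0.003,0,0,0.06],[0.005,0.002,-0.001,0,0.06],[0,0,0,0,0.04],[0,0,0,0,0.015],[0,0,0,0,0.015],[0,0,0,0,0.015],[0,0,0,0,0.015],[0,0,0,0,0.015]]])

```text
time: 32.65
tool_pos: [529.6, -3.9, 21.6]
tcp_rot: [-0.586, 1.548, 0.629]
contact_force: [0.2, -0.6, -0.3]
grip_width: 27.6
```

```bash
python3 j.py; python3 go.py 528.5 -3.8 19 -20.5
```

```text
t 32.65 j [-0.1619  0.5957  1.7647  0.0233  0.7653 -1.3934] pitch -0.0158 dq [-0.    -0.004 -0.005  0.001  0.002 -0.001] pos [529.6  -3.9  21.6] down [ 0.0183  0.0134 -0.9997] tau [  0.  -47.8 -16.5   0.    0.    0. ]
t 32.65 pos [529.6  -3.9  21.6] theta -20.39 down [ 0.0183  0.0134 -0.9997] j6 -1.39 grip 27.6 F [ 0.2 -0.6 -0.3]
shift now axes [ 2.6  1.1 -0.4] turn 0.1
shift after turn [ 2.6  1.1 -0.4]
```

Run:
```python
from h import *
d=load('w1'); print('near',cast(d,[(3,108),(75,107)],14).round(1))
d=load('w2'); print('far',cast(d,[(10,193),(77,190),(52,10),(44,0),(5,125),(66,125)],14).round(1))
t=load('top2');c=cv2.resize(t['color'][140:265,385:445],None,fx=5,fy=5,interpolation=cv2.INTER_NEAREST);cv2.imwrite('pics/t3.png',c)
```

```text
near [[ 388.7 -303.7]
 [ 386.6 -230.1]]
far [[ 620.4 -308.1]
 [ 618.  -235.4]
 [ 444.4 -229.6]
 [ 436.  -235.5]
 [ 549.2 -297.5]
 [ 550.  -235.1]]
```

View pics/t3.png

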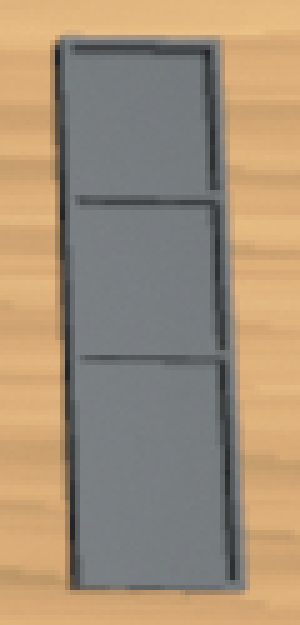

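>>> send_rows(commands=[[[-0.01,0,0,0,0.015],[-0.02,0,0,0,0.015],[-0.02,0,0,0,0.015],[-0.02,0,0,0,0.015],[-0.015,0,0,-6,0.015],[-0.01,0,0,-6,0.015],[0,0,0,-6,0.015],[0,0,0,0,0.015]]])

```text
time: 33.32
tool_pos: [527.6, -5.2, 126.2]
tcp_rot: [-0.955, 1.547, 0.587]
contact_force: [0.5, -0.2, -0.6]
grip_width: 28.2
```

```bash
python3 j.py
```

```text
t 33.317 j [-0.1651  0.4396  1.6768  0.019   1.008  -1.7175] pitch -0.0171 dq [ 0.001 -0.036 -0.023  0.003  0.023  0.118] pos [527.6  -5.2 126.2] down [ 0.0196  0.0131 -0.9997] tau [ -0.  -45.4 -21.6   0.   -0.   -1.4]
```

```bash
python3 - <<'E'
from h import *
t=load('top2'); P=cast(t,[(396.6,147.8),(428.6,147.8),(399.4,258),(434,258)],14); print(P.round(1)); n=(P[2]+P[3])/2;f=(P[0]+P[1])/2; print((n+f)/2, np.degrees(np.arctan2(*(f-n)[::-1])))
E
python3 go.py 459 -271.5 100 -0.8
```

```text
[[ 619.1 -242.3]
 [ 619.7 -310.5]
 [ 383.7 -239.4]
 [ 384.9 -309.5]]
[ 501.85436327 -275.42537972] -0.46861930727810275
t 33.32 pos [527.6  -5.2 126.2] theta -1.62 down [ 0.0196  0.0131 -0.9997] j6 -1.72 grip 28.2 F [ 0.5 -0.2 -0.6]
shift now axes [  21.4   61.4 -268.4] turn -0.8
shift after turn [  21.4   65.3 -267.5]
```

>>> send_rows(commands=[[[0,0.006,-0.025,0,0.015],[0,0.007,-0.03,0,0.015],[0,0.007,-0.03,0,0.015],[0,0.007,-0.03,0,0.015],[0,0.007,-0.03,0,0.015],[0,0.007,-0.03,0,0.015],[0,0.007,-0.03,0,0.015],[0,0.005,-0.025,0,0.015],[0,0.002,-0.012,0,0.015],[0,0,0,0,0.015]]])

```text
time: 34.15
tool_pos: [460.0, -253.7, 125.1]
tcp_rot: [-0.994, 1.545, 0.518]
contact_force: [-0.3, -0.2, -0.8]
grip_width: 27.8
```

```bash
python3 j.py;python3 go.py 459 -271.5 100 -0.8; python3 -c "
from h import *
grab('wrist','w14')"
```

```text
t 34.15 j [-0.6648  0.4405  1.6792  0.0286  1.0121 -2.1921] pitch -0.0097 dq [-0.009 -0.007  0.009  0.009  0.008  0.047] pos [ 460.  -253.7  125.1] down [ 0.0227  0.013  -0.9997] tau [ -0.7 -44.7 -21.1  -0.1   0.   -0.4]
t 34.15 pos [ 460.  -253.7  125.1] theta -3.35 down [ 0.0227  0.013  -0.9997] j6 -2.19 grip 27.8 F [-0.3 -0.2 -0.8]
shift now axes [ 24.8   0.5 -18.2] turn -2.5
shift after turn [ 24.8   1.3 -18.1]
```

View pics/w14.png

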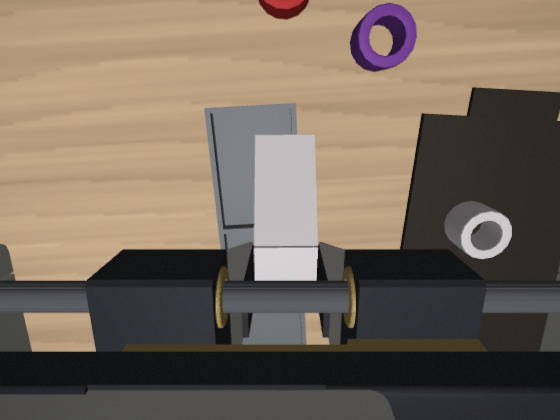

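Run:
```python
from h import *
d=load('w14'); print('near',cast(d,[(207,108),(296,105),(224,227)],14).round(1))
```

```text
near [[ 385.9 -305.1]
 [ 387.6 -239.3]
 [ 479.7 -302.9]]
```

>>> send_rows(commands=[[[0,0,-0.009,-2.5,0.015],[0.01,0.001,-0.007,0,0.015],[0.01,0,-0.002,0,0.015],[0.01,0,0,0,0.015],[0.01,0,0,0,0.015]]])

```text
time: 34.62
tool_pos: [460.9, -266.7, 83.4]
tcp_rot: [-1.04, 1.542, 0.511]
contact_force: [-0.4, 0.8, -0.5]
grip_width: 28.0
```

```bash
python3 j.py;python3 go.py 459 -271.5 30 -0.8; python3 -c "
from h import *
grab('wrist','w15')"
```

```text
t 34.617 j [-0.6845  0.507   1.7042  0.0331  0.9202 -2.2549] pitch -0.0101 dq [ 0.025  0.188  0.132  0.012 -0.313  0.024] pos [ 460.9 -266.7   83.4] down [ 0.0247  0.0138 -0.9996] tau [ -0.3 -48.  -20.    0.    0.4  -0. ]
t 34.62 pos [ 460.9 -266.7   83.4] theta -1.16 down [ 0.0247  0.0138 -0.9996] j6 -2.25 grip 28.0 F [-0.4  0.8 -0.5]
shift now axes [53.2  3.1 -5.6] turn -0.4
shift after turn [53.2  3.1 -5.6]
```

View pics/w15.png

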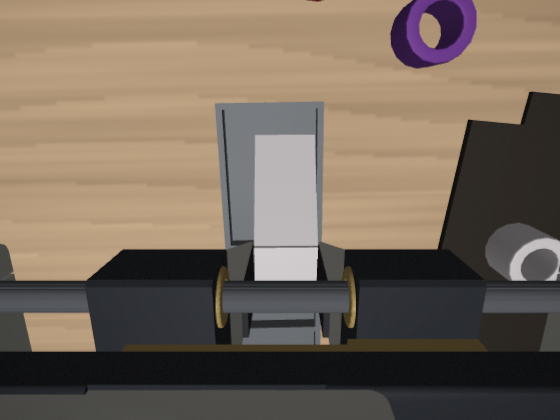

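>>> send_rows(commands=[[[0.012,0.001,-0.003,0,0.015],[0.012,0.001,-0.002,0,0.015],[0.01,0,0,0,0.015],[0.008,0,0,0,0.015]]])

```text
time: 35.0
tool_pos: [459.1, -265.9, 35.7]
tcp_rot: [-0.791, 1.543, 0.758]
contact_force: [-0.3, -0.6, -0.5]
grip_width: 28.1
```

```bash
python3 j.py;python3 go.py 459 -271.5 19.6 -0.8
```

```text
t 35.0 j [-0.6861  0.5787  1.7432  0.0374  0.8166 -2.2602] pitch -0.0031 dq [ 0.018  0.164  0.077  0.008 -0.235  0.009] pos [ 459.1 -265.9   35.7] down [ 0.0199  0.0189 -0.9996] tau [ -0.2 -48.8 -17.6   0.    0.3  -0. ]
t 35.0 pos [ 459.1 -265.9   35.7] theta -1.26 down [ 0.0199  0.0189 -0.9996] j6 -2.26 grip 28.1 F [-0.3 -0.6 -0.5]
shift now axes [16.   0.3 -5.9] turn -0.5
shift after turn [16.   0.3 -5.9]
```

>>> send_rows(commands=[[[0.004,0,-0.004,0,0.015],[0.003,0,-0.003,0,0.015],[0.003,0,-0.001,0,0.015],[0.002,0,0,0,0.015]]])

```text
time: 35.33
tool_pos: [459.0, -272.6, 20.9]
tcp_rot: [-0.676, 1.543, 0.873]
contact_force: [-0.0, -0.4, -0.4]
grip_width: 27.8
```

```bash
python3 j.py;python3 go.py 459 -271.5 19.6 -0.8
```

```text
t 35.333 j [-0.696   0.6081  1.7406  0.0385  0.7932 -2.2717] pitch 0.0003 dq [ 0.     0.04   0.008  0.003 -0.055 -0.001] pos [ 459.  -272.6   20.9] down [ 0.0176  0.021  -0.9996] tau [  0.  -48.7 -16.7   0.    0.1  -0. ]
t 35.33 pos [ 459.  -272.6   20.9] theta -1.26 down [ 0.0176  0.021  -0.9996] j6 -2.27 grip 27.8 F [-0.  -0.4 -0.4]
shift now axes [1.3 0.  1.1] turn -0.5
shift after turn [1.3 0.  1.1]
```

>>> send_rows(commands=[[[0.0015,0,0,0,0.015],[0.001,0,0,0,0.015]]])

```text
time: 35.5
tool_pos: [459.3, -272.7, 19.4]
tcp_rot: [-0.699, 1.543, 0.849]
contact_force: [-4.9, 3.9, 18.6]
grip_width: 27.8
```

Contact. Release and retreat.

>>> send_rows(commands=[[[0,0,0,0,0.03],[0,0,0,0,0.045],[0,0,0,0,0.05],[0,0,0,0,0.05],[-0.005,0,0,0,0.05],[-0.01,0,0,0,0.05],[-0.02,0,0,0,0.07],[-0.025,0,0,0,0.07],[-0.025,0,0,0,0.07]]])

```text
time: 36.25
tool_pos: [455.7, -273.0, 106.2]
tcp_rot: [-0.429, 1.542, 1.118]
contact_force: [0.1, -0.7, 0.8]
grip_width: 65.4
```

```bash
python3 j.py; python3 go.py 613.8 -112.3 100 0; python3 -c "
from h import *
grab('wrist','w16')"
```

```text
t 36.25 j [-0.7009  0.4822  1.6696  0.0329  0.997  -2.2663] pitch 0.0073 dq [-0.017 -0.423 -0.315 -0.018  0.752  0.015] pos [ 455.7 -273.   106.2] down [ 0.0125  0.0257 -0.9996] tau [  0.2 -43.8 -18.8   0.1  -0.9  -0. ]
t 36.25 pos [ 455.7 -273.   106.2] theta -1.33 down [ 0.0125  0.0257 -0.9996] j6 -2.27 grip 65.4 F [ 0.1 -0.7  0.8]
shift now axes [  12.3 -154.2  164.1] turn -1.3
shift after turn [  12.3 -158.   160.5]
```

View pics/w16.png

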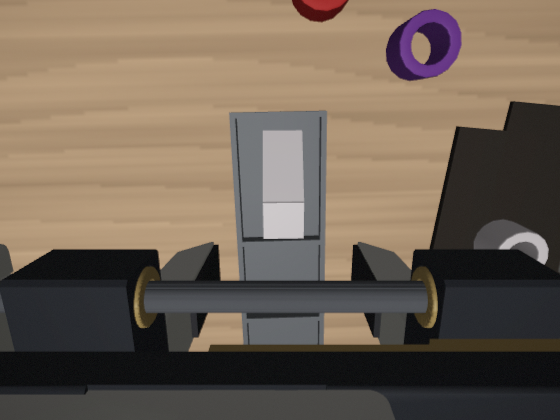

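>>> send_rows(commands=[[[0,-0.02,0.02,0,0.07],[0,-0.025,0.025,0,0.07],[0,-0.025,0.025,0,0.07],[0,-0.025,0.025,0,0.07],[0,-0.025,0.025,0,0.07],[0,-0.02,0.02,0,0.07],[0,-0.01,0.012,0,0.07],[0,0,0,0,0.07]]])

```text
time: 36.97
tool_pos: [620.5, -123.4, 129.4]
tcp_rot: [-1.213, 1.535, 0.329]
contact_force: [-0.7, 0.1, -0.2]
grip_width: 70.0
```

```bash
python3 j.py; python3 go.py 613.8 -112.3 70 0
python3 - <<'E'
from h import *
d=load('w16'); print('near',cast(d,[(233,114),(327,112)],14).round(1),cast(d,[(264,130),(302,130)],7).round(1),cast(d,[(263,239),(304,239)],36).round(1))
grab('wrist','w17')
E
```

```text
t 36.967 j [-0.3284  0.6041  1.3714  0.0241  1.1378 -1.8801] pitch -0.0282 dq [ 0.004 -0.009 -0.002 -0.017  0.009 -0.015] pos [ 620.5 -123.4  129.4] down [ 0.0339  0.0116 -0.9994] tau [  0.6 -54.1 -23.6   0.1  -0.    0.3]
t 36.97 pos [ 620.5 -123.4  129.4] theta -1.64 down [ 0.0339  0.0116 -0.9994] j6 -1.88 grip 70.0 F [-0.7  0.1 -0.2]
shift now axes [59.3  9.  10.1] turn -1.6
shift after turn [59.3  8.7 10.4]
near [[ 386.7 -304.6]
 [ 387.  -239.4]] [[ 398.5 -283.9]
 [ 399.2 -256.4]] [[ 471.2 -286.6]
 [ 472.2 -257.8]]
```

View pics/w17.png

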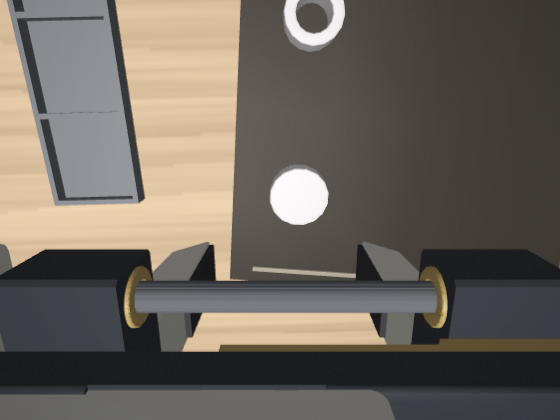

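>>> send_rows(commands=[[[0.04,0.004,0.005,0,0.07],[-0.04,0.004,0.005,0,0.07],[0,0,0,0,0.07]]])

```text
time: 37.27
tool_pos: [608.3, -115.5, 107.3]
tcp_rot: [-0.486, 1.551, 1.055]
contact_force: [2.7, -0.6, 3.0]
grip_width: 70.2
```

```bash
python3 j.py; python3 go.py 613.8 -112.3 70 0
```

```text
t 37.267 j [-0.3215  0.6173  1.4142  0.0221  1.1063 -1.8725] pitch -0.0038 dq [-0.027  0.335  0.203 -0.003 -0.147 -0.015] pos [ 608.3 -115.5  107.3] down [ 0.0099  0.0175 -0.9998] tau [  0.2 -41.7 -13.5  -0.    1.6   0.1]
t 37.27 pos [ 608.3 -115.5  107.3] theta -1.7 down [ 0.0099  0.0175 -0.9998] j6 -1.87 grip 70.2 F [ 2.7 -0.6  3. ]
shift now axes [37.4 -5.1  2.7] turn -1.7
shift after turn [37.4 -5.2  2.5]
```

>>> send_rows(commands=[[[0.015,-0.003,0.001,0,0.07],[0.015,-0.002,0.001,0,0.07],[0.012,0,0,0,0.07],[0.005,0,0,0,0.07]]])

```text
time: 37.6
tool_pos: [610.5, -116.7, 55.5]
tcp_rot: [-0.239, 1.552, 1.298]
contact_force: [-0.9, 0.4, 0.1]
grip_width: 70.0
```

```bash
python3 j.py; python3 go.py 613.8 -112.3 19 0;python3 -c "
from h import *
grab('wrist','w18')"
```

```text
t 37.6 j [-0.3216  0.6841  1.4488  0.0218  1.0098 -1.87  ] pitch 0.001 dq [-0.016  0.066  0.053 -0.001 -0.125 -0.006] pos [ 610.5 -116.7   55.5] down [ 0.005   0.0178 -0.9998] tau [  0.3 -56.5 -21.4   0.1  -0.    0. ]
t 37.6 pos [ 610.5 -116.7   55.5] theta -1.95 down [ 0.005   0.0178 -0.9998] j6 -1.87 grip 70.0 F [-0.9  0.4  0.1]
shift now axes [36.6 -3.   3.8] turn -1.9
shift after turn [36.6 -3.2  3.7]
```

View pics/w18.png

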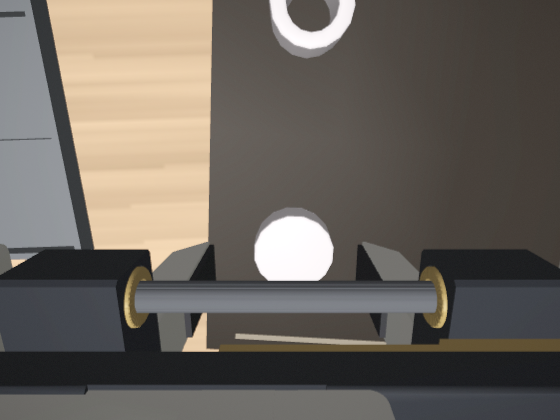

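>>> send_rows(commands=[[[0.01,-0.002,0.002,0,0.07],[0.01,-0.001,0.002,0,0.07],[0.008,0,0,0,0.07],[0.005,0,0,0,0.07]]])

```text
time: 37.98
tool_pos: [614.8, -113.9, 23.0]
tcp_rot: [-0.524, 1.552, 1.01]
contact_force: [-0.7, 0.4, 0.3]
grip_width: 70.1
```

```bash
python3 j.py; python3 go.py 613.8 -112.3 19.5 0
```

```text
t 37.983 j [-0.315   0.7294  1.4647  0.0224  0.9431 -1.8628] pitch -0.0044 dq [ 0.005  0.08   0.034  0.004 -0.128  0.002] pos [ 614.8 -113.9   23. ] down [ 0.0099  0.0158 -0.9998] tau [ -0.  -57.5 -20.    0.    0.1   0. ]
t 37.98 pos [ 614.8 -113.9   23. ] theta -2.07 down [ 0.0099  0.0158 -0.9998] j6 -1.86 grip 70.1 F [-0.7  0.4  0.3]
shift now axes [3.5 1.1 1.5] turn -2.1
shift after turn [3.5 1.  1.6]
```

>>> send_rows(commands=[[[0.003,0.001,0.001,0,0.07],[0.001,0,0,0,0.055],[0,0,0,0,0.035],[0,0,0,0,0.035],[0,0,0,0,0.035],[0,0,0,0,0.035],[0,0,0,0,0.035]]])

```text
time: 38.57
tool_pos: [614.0, -112.5, 18.5]
tcp_rot: [-0.548, 1.552, 0.987]
contact_force: [0.2, 0.6, 0.7]
grip_width: 42.8
```

```bash
python3 j.py; python3 go.py 613.8 -112.3 19.5 0
```

```text
t 38.567 j [-0.3132  0.7336  1.4713  0.0226  0.9317 -1.8619] pitch -0.0049 dq [ 0.    -0.005 -0.003  0.002 -0.     0.002] pos [ 614.  -112.5   18.5] down [ 0.0104  0.0157 -0.9998] tau [  0.  -56.9 -19.5   0.    0.    0. ]
t 38.57 pos [ 614.  -112.5   18.5] theta -2.03 down [ 0.0104  0.0157 -0.9998] j6 -1.86 grip 42.8 F [0.2 0.6 0.7]
shift now axes [-1.   0.2  0.2] turn -2.0
shift after turn [-1.   0.2  0.2]
```

>>> send_rows(commands=[[[-0.01,0,0,0,0.035],[-0.02,0,0,0,0.035],[-0.02,0,0,0,0.035],[-0.02,0,0,0,0.035],[-0.01,0,0,0,0.035]]])

```text
time: 38.98
tool_pos: [611.5, -113.3, 101.3]
tcp_rot: [-0.245, 1.553, 1.29]
contact_force: [0.9, -0.4, -0.6]
grip_width: 42.9
```

```bash
python3 j.py; python3 go.py 518.3 -273 70 -0.8
```

```text
t 38.983 j [-0.3157  0.6308  1.4068  0.0202  1.1047 -1.86  ] pitch 0.0007 dq [-0.004 -0.135 -0.107 -0.002  0.255  0.   ] pos [ 611.5 -113.3  101.3] down [ 0.005   0.0173 -0.9998] tau [  0.  -53.  -20.8   0.    0.1   0. ]
t 38.98 pos [ 611.5 -113.3  101.3] theta -2.04 down [ 0.005   0.0173 -0.9998] j6 -1.86 grip 42.9 F [ 0.9 -0.4 -0.6]
shift now axes [  28.    87.5 -163.4] turn -1.2
shift after turn [  28.    91.  -161.5]
```

>>> send_rows(commands=[[[0,0.01,-0.02,0,0.035],[0,0.015,-0.028,0,0.035],[0,0.015,-0.028,0,0.035],[0,0.015,-0.028,0,0.035],[0,0.015,-0.026,0,0.035],[0,0.012,-0.02,0,0.035],[0,0.005,-0.008,0,0.035],[0,0,0,0,0.035]]])

```text
time: 39.65
tool_pos: [519.0, -273.9, 106.3]
tcp_rot: [-0.95, 1.549, 0.59]
contact_force: [0.6, -0.5, -0.3]
grip_width: 42.8
```

```bash
python3 j.py; python3 go.py 518.3 -273 50 -0.8
```

```text
t 39.65 j [-0.6273  0.5637  1.5192  0.0234  1.0514 -2.1787] pitch -0.0074 dq [-0.01  -0.008 -0.001  0.008  0.004  0.012] pos [ 519.  -273.9  106.3] down [ 0.018   0.012  -0.9998] tau [ -1.  -51.6 -21.6  -0.1  -0.   -0.3]
t 39.65 pos [ 519.  -273.9  106.3] theta -1.77 down [ 0.018   0.012  -0.9998] j6 -2.18 grip 42.8 F [ 0.6 -0.5 -0.3]
shift now axes [56.2  1.7  0.2] turn -1.0
shift after turn [56.2  1.7  0.2]
```

Right over the middle pocket. Going down.

>>> send_rows(commands=[[[0.015,0.001,0,0,0.035],[0.018,0,0,0,0.035],[0.018,0,0,0,0.035],[0.01,0,0,0,0.035],[0.005,0,0,0,0.035]]])

```text
time: 40.07
tool_pos: [523.6, -270.9, 41.5]
tcp_rot: [-1.177, 1.544, 0.363]
contact_force: [0.2, 0.5, -0.3]
grip_width: 43.2
```

```bash
python3 j.py; python3 go.py 518.3 -273 16.5 -0.8;python3 -c "
from h import *
grab('wrist','w19')"
```

```text
t 40.067 j [-0.6195  0.6474  1.5753  0.0282  0.9044 -2.1767] pitch -0.0146 dq [ 0.025  0.091  0.042  0.01  -0.124  0.007] pos [ 523.6 -270.9   41.5] down [ 0.0249  0.0095 -0.9996] tau [ -0.3 -53.2 -19.3   0.   -0.   -0. ]
t 40.07 pos [ 523.6 -270.9   41.5] theta -1.76 down [ 0.0249  0.0095 -0.9996] j6 -2.18 grip 43.2 F [ 0.2  0.5 -0.3]
shift now axes [24.8  5.8 -2.5] turn -1.0
shift after turn [24.8  5.8 -2.4]
```

View pics/w19.png

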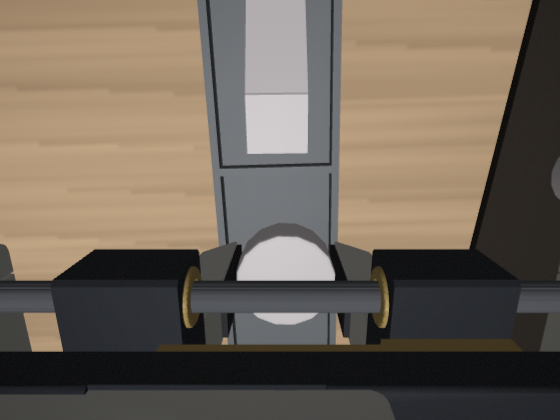

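>>> send_rows(commands=[[[0.008,0.003,-0.001,0,0.035],[0.006,0.003,-0.001,0,0.035],[0.004,0.001,0,0,0.035],[0.002,0,0,0,0.035]]])

```text
time: 40.45
tool_pos: [517.9, -271.4, 20.7]
tcp_rot: [-1.21, 1.543, 0.332]
contact_force: [-0.1, 0.2, 0.2]
grip_width: 43.1
```

```bash
python3 j.py; python3 go.py 518.3 -273 16.5 -0.8
```

```text
t 40.45 j [-0.6262  0.6699  1.6047  0.0301  0.8514 -2.1881] pitch -0.0157 dq [-0.001  0.032  0.009 -0.    -0.054 -0.001] pos [ 517.9 -271.4   20.7] down [ 0.0261  0.009  -0.9996] tau [  0.  -53.2 -18.4   0.   -0.1  -0. ]
t 40.45 pos [ 517.9 -271.4   20.7] theta -1.63 down [ 0.0261  0.009  -0.9996] j6 -2.19 grip 43.1 F [-0.1  0.2  0.2]
shift now axes [ 4.2 -0.4 -1.6] turn -0.8
shift after turn [ 4.2 -0.4 -1.6]
```

>>> send_rows(commands=[[[0.002,0,0,0,0.035],[0.0015,0,0,0,0.035],[0.001,0,0,0,0.035]]])

```text
time: 40.7
tool_pos: [518.2, -271.8, 16.3]
tcp_rot: [-1.239, 1.543, 0.303]
contact_force: [0.1, 0.1, -0.3]
grip_width: 43.1
```

>>> send_rows(commands=[[[0.0007,0,0,0,0.035]]])

```text
time: 40.78
tool_pos: [518.5, -271.8, 16.0]
tcp_rot: [-1.252, 1.542, 0.29]
contact_force: [-1.0, 2.5, 6.9]
grip_width: 42.9
```

Contact at 7 N. Release and retreat.

>>> send_rows(commands=[[[0,0,0,0,0.05],[0,0,0,0,0.06],[0,0,0,0,0.062],[0,0,0,0,0.062],[-0.005,0,0,0,0.062],[-0.01,0,0,0,0.062],[-0.02,0,0,0,0.068],[-0.025,0,0,0,0.068],[-0.025,0,0,0,0.068]]])

```text
time: 41.53
tool_pos: [513.5, -271.0, 101.1]
tcp_rot: [-0.926, 1.547, 0.616]
contact_force: [0.8, 0.1, 0.6]
grip_width: 67.6
```

```bash
python3 j.py; python3 go.py 492 -100.2 100 0; python3 -c "
from h import *
grab('wrist','w20')"
```

```text
t 41.533 j [-0.6301  0.5595  1.5438  0.0264  1.0308 -2.1849] pitch -0.0075 dq [-0.014 -0.396 -0.29  -0.013  0.696  0.008] pos [ 513.5 -271.   101.1] down [ 0.0195  0.0138 -0.9997] tau [  0.2 -48.4 -19.8   0.   -0.8  -0. ]
t 41.53 pos [ 513.5 -271.   101.1] theta -1.68 down [ 0.0195  0.0138 -0.9997] j6 -2.18 grip 67.6 F [0.8 0.1 0.6]
shift now axes [  3.1  26.6 170. ] turn -1.7
shift after turn [  3.1  21.6 170.7]
```

View pics/w20.png

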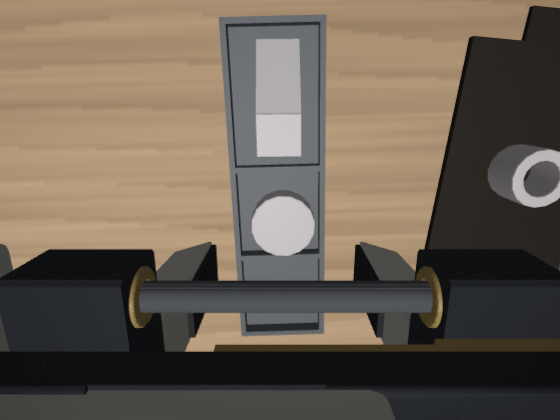

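>>> send_rows(commands=[[[0,0.003,0.02,0,0.068],[0,0.003,0.028,0,0.068],[0,0.003,0.03,0,0.068],[0,0.003,0.03,0,0.068],[0,0.003,0.028,0,0.068],[0,0.003,0.022,0,0.068],[0,0.003,0.01,0,0.068],[0,0,0,0,0.068]]])

```text
time: 42.25
tool_pos: [502.3, -101.9, 117.7]
tcp_rot: [-1.581, 1.528, -0.043]
contact_force: [-0.3, -0.2, -0.5]
grip_width: 68.4
```

```bash
python3 j.py; python3 go.py 492 -100.2 70 0; python3 -c "
from h import *
grab('wrist','w21')"
```

```text
t 42.25 j [-0.3582  0.4152  1.7484  0.0167  0.9369 -1.9055] pitch -0.0411 dq [ 0.003 -0.01  -0.017 -0.008  0.001 -0.012] pos [ 502.3 -101.9  117.7] down [ 0.0432 -0.0019 -0.9991] tau [  0.7 -43.1 -20.3   0.1  -0.2   0.3]
t 42.25 pos [ 502.3 -101.9  117.7] theta -1.9 down [ 0.0432 -0.0019 -0.9991] j6 -1.91 grip 68.4 F [-0.3 -0.2 -0.5]
shift now axes [47.2 12.4  1.4] turn -1.9
shift after turn [47.2 12.3  1.8]
```

View pics/w21.png

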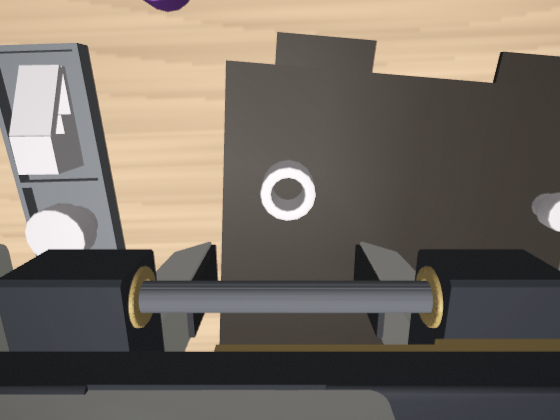

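>>> send_rows(commands=[[[0.04,0.005,0.001,0,0.068],[-0.04,0.004,0,0,0.068],[0,0,0,0,0.068]]])

```text
time: 42.55
tool_pos: [493.1, -104.2, 96.0]
tcp_rot: [-1.235, 1.551, 0.301]
contact_force: [2.8, -0.6, 2.5]
grip_width: 68.1
```

```bash
python3 j.py; python3 go.py 492 -100.2 70 0
```

```text
t 42.55 j [-0.3683  0.4445  1.7731  0.0157  0.9083 -1.9142] pitch -0.0156 dq [-0.035  0.438  0.155 -0.001 -0.2   -0.013] pos [ 493.1 -104.2   96. ] down [ 0.0191  0.0059 -0.9998] tau [  0.2 -37.1 -13.4  -0.    1.6   0. ]
t 42.55 pos [ 493.1 -104.2   96. ] theta -1.97 down [ 0.0191  0.0059 -0.9998] j6 -1.91 grip 68.1 F [ 2.8 -0.6  2.5]
shift now axes [26.   1.7  3.7] turn -2.0
shift after turn [26.   1.6  3.8]
```

>>> send_rows(commands=[[[0.016,0.001,0.002,0,0.068],[0.018,0,0.002,0,0.068],[0.016,0,0,0,0.068],[0.01,0,0,0,0.068],[0.004,0,0,0,0.068]]])

```text
time: 42.97
tool_pos: [494.8, -108.2, 25.5]
tcp_rot: [-1.172, 1.555, 0.358]
contact_force: [-0.2, -0.1, 0.7]
grip_width: 68.1
```

```bash
python3 j.py; python3 go.py 492 -100.2 18.5 0
```

```text
t 42.967 j [-0.3735  0.5614  1.8231  0.0156  0.7453 -1.9145] pitch -0.0118 dq [-0.03   0.1    0.011 -0.003 -0.11  -0.012] pos [ 494.8 -108.2   25.5] down [ 0.0149  0.0056 -0.9999] tau [  0.4 -45.7 -15.9   0.   -0.1   0. ]
t 42.97 pos [ 494.8 -108.2   25.5] theta -2.36 down [ 0.0149  0.0056 -0.9999] j6 -1.91 grip 68.1 F [-0.2 -0.1  0.7]
shift now axes [7.  3.2 7.8] turn -2.4
shift after turn [7.  2.9 8. ]
```

>>> send_rows(commands=[[[0.001,0.002,0.005,0,0.068],[0.003,0.001,0.003,0,0.068],[0.002,0,0,0,0.068]]])

```text
time: 43.22
tool_pos: [492.7, -102.5, 19.1]
tcp_rot: [-1.212, 1.555, 0.314]
contact_force: [0.3, -0.3, -0.3]
grip_width: 68.0
```

```bash
python3 j.py; python3 go.py 492 -100.2 18.5 0;python3 -c "
from h import *
grab('wrist','w22')"
```

```text
t 43.217 j [-0.364   0.5681  1.8369  0.0152  0.7241 -1.9014] pitch -0.0125 dq [-0.009  0.034  0.002 -0.001 -0.051 -0.005] pos [ 492.7 -102.5   19.1] down [ 0.0153  0.005  -0.9999] tau [ -0.1 -45.3 -15.5  -0.   -0.    0.1]
t 43.22 pos [ 492.7 -102.5   19.1] theta -2.56 down [ 0.0153  0.005  -0.9999] j6 -1.9 grip 68.0 F [ 0.3 -0.3 -0.3]
shift now axes [0.6 0.8 2.3] turn -2.6
shift after turn [0.6 0.7 2.3]
```

View pics/w22.png

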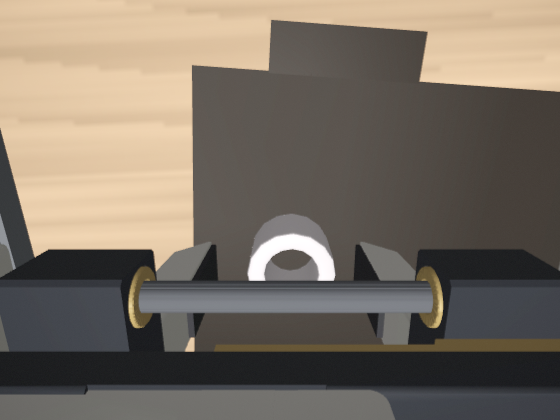

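>>> send_rows(commands=[[[0,0,0.002,0,0.06],[0,0,0,0,0.045],[0,0,0,0,0.03],[0,0,0,0,0.03],[0,0,0,0,0.03],[0,0,0,0,0.03],[0,0,0,0,0.03]]])

```text
time: 43.85
tool_pos: [494.5, -100.7, 21.6]
tcp_rot: [-1.384, 1.55, 0.143]
contact_force: [-0.5, -0.1, 0.4]
grip_width: 38.9
```

```bash
python3 j.py; python3 go.py 492 -100.2 18.5 0
```

```text
t 43.85 j [-0.3592  0.5636  1.8359  0.0149  0.7242 -1.8978] pitch -0.0179 dq [ 0.    -0.003 -0.001  0.     0.     0.   ] pos [ 494.5 -100.7   21.6] down [ 0.0203  0.0029 -0.9998] tau [  0.  -45.5 -15.7  -0.   -0.   -0. ]
t 43.85 pos [ 494.5 -100.7   21.6] theta -2.48 down [ 0.0203  0.0029 -0.9998] j6 -1.9 grip 38.9 F [-0.5 -0.1  0.4]
shift now axes [3.  2.6 0.4] turn -2.5
shift after turn [3.  2.6 0.5]
```

>>> send_rows(commands=[[[-0.01,0,0,0,0.03],[-0.02,0,0,0,0.03],[-0.02,0,0,0,0.03],[-0.02,0,0,0,0.03],[-0.015,0,0,0,0.03]]])

```text
time: 44.27
tool_pos: [490.1, -100.1, 108.6]
tcp_rot: [-1.059, 1.558, 0.469]
contact_force: [-0.2, -0.0, 0.0]
grip_width: 39.2
```

```bash
python3 j.py; python3 go.py 588 -274 90 -0.8
```

```text
t 44.267 j [-0.3612  0.4242  1.7637  0.0121  0.9447 -1.8956] pitch -0.0089 dq [-0.006 -0.275 -0.193 -0.005  0.476  0.004] pos [ 490.1 -100.1  108.6] down [ 0.0118  0.006  -0.9999] tau [  0.1 -41.4 -18.9  -0.   -0.4  -0. ]
t 44.27 pos [ 490.1 -100.1  108.6] theta -2.48 down [ 0.0118  0.006  -0.9999] j6 -1.9 grip 39.2 F [-0.2 -0.   0. ]
shift now axes [  18.7 -105.1 -169.6] turn -1.7
shift after turn [  18.7 -100.1 -172.6]
```

>>> send_rows(commands=[[[0,-0.012,-0.02,0,0.03],[0,-0.016,-0.026,0,0.03],[0,-0.016,-0.026,0,0.03],[0,-0.016,-0.026,0,0.03],[0,-0.016,-0.026,0,0.03],[0,-0.014,-0.024,0,0.03],[0,-0.008,-0.014,0,0.03],[0,0,0,0,0.03]]])

```text
time: 44.93
tool_pos: [585.8, -273.2, 121.6]
tcp_rot: [-1.501, 1.548, 0.029]
contact_force: [-0.3, 0.5, -0.4]
grip_width: 38.9
```

```bash
python3 j.py; python3 go.py 588 -274 50 -0.8
```

```text
t 44.933 j [-0.561   0.6414  1.3241  0.0136  1.1576 -2.0972] pitch -0.0185 dq [ 0.002 -0.012  0.016  0.006  0.015  0.009] pos [ 585.8 -273.2  121.6] down [ 2.230e-02  7.000e-04 -9.998e-01] tau [ -0.1 -55.7 -23.9   0.    0.1  -0.2]
t 44.93 pos [ 585.8 -273.2  121.6] theta -2.29 down [ 2.230e-02  7.000e-04 -9.998e-01] j6 -2.1 grip 38.9 F [-0.3  0.5 -0.4]
shift now axes [71.6 -0.7 -0.9] turn -1.5
shift after turn [71.6 -0.7 -0.9]
```

Excellent; tilt matches that at the pick. Down.

>>> send_rows(commands=[[[0.015,0,0,0,0.03],[0.018,0,0,0,0.03],[0.018,0,0,0,0.03],[0.014,0,0,0,0.03],[0.008,0,0,0,0.03]]])

```text
time: 45.35
tool_pos: [587.7, -272.7, 51.6]
tcp_rot: [-1.588, 1.544, -0.058]
contact_force: [0.5, 0.2, -0.3]
grip_width: 39.2
```

```bash
python3 j.py; python3 go.py 588 -274 19.6 -0.8;python3 -c "
from h import *
grab('wrist','w23')"
```

```text
t 45.35 j [-0.5591  0.7185  1.3903  0.0153  1.0091 -2.0964] pitch -0.0237 dq [ 0.008  0.104  0.081  0.001 -0.181  0.004] pos [ 587.7 -272.7   51.6] down [ 0.027  -0.0016 -0.9996] tau [ -0.2 -58.9 -22.   -0.   -0.1  -0. ]
t 45.35 pos [ 587.7 -272.7   51.6] theta -2.38 down [ 0.027  -0.0016 -0.9996] j6 -2.1 grip 39.2 F [ 0.5  0.2 -0.3]
shift now axes [32.   0.5 -1.2] turn -1.6
shift after turn [32.   0.6 -1.2]
```

View pics/w23.png

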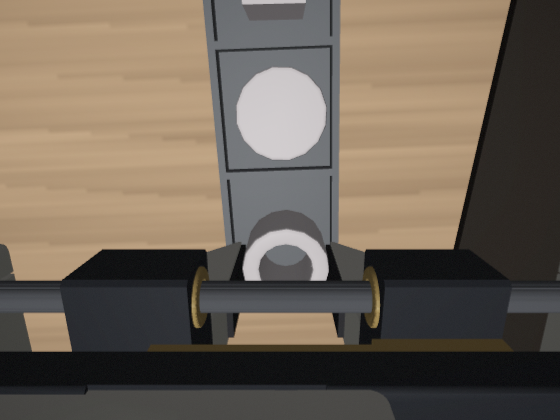

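>>> send_rows(commands=[[[0.01,0,-0.001,0,0.03],[0.008,0,0,0,0.03],[0.005,0,0,0,0.03],[0.002,0,0,0,0.03]]])

```text
time: 45.73
tool_pos: [588.2, -272.4, 25.6]
tcp_rot: [-1.574, 1.544, -0.044]
contact_force: [-0.7, 0.3, -0.4]
grip_width: 38.7
```

```bash
python3 j.py; python3 go.py 588 -274 19.6 -0.8
```

```text
t 45.733 j [-0.5584  0.7515  1.4069  0.0161  0.9599 -2.0979] pitch -0.0233 dq [ 0.001  0.027  0.011  0.001 -0.046  0.001] pos [ 588.2 -272.4   25.6] down [ 0.0268 -0.0012 -0.9996] tau [  0.  -58.9 -20.7  -0.   -0.1  -0. ]
t 45.73 pos [ 588.2 -272.4   25.6] theta -2.31 down [ 0.0268 -0.0012 -0.9996] j6 -2.1 grip 38.7 F [-0.7  0.3 -0.4]
shift now axes [ 6.   0.3 -1.6] turn -1.5
shift after turn [ 6.   0.3 -1.6]
```

>>> send_rows(commands=[[[0.003,0,0,0,0.03],[0.002,0,0,0,0.03],[0.001,0,0,0,0.03]]])

```text
time: 45.98
tool_pos: [588.8, -272.6, 19.6]
tcp_rot: [-1.591, 1.543, -0.061]
contact_force: [0.2, -0.3, -0.5]
grip_width: 39.1
```

>>> send_rows(commands=[[[0.0012,0,0,0,0.03]]])

```text
time: 46.07
tool_pos: [589.0, -272.6, 19.2]
tcp_rot: [-1.598, 1.543, -0.067]
contact_force: [-4.3, 2.4, 12.7]
grip_width: 38.8
```

>>> send_rows(commands=[[[0,0,0,0,0.045],[0,0,0,0,0.055],[0,0,0,0,0.058],[0,0,0,0,0.058],[-0.005,0,0,0,0.058],[-0.01,0,0,0,0.058],[-0.02,0,0,0,0.068],[-0.025,0,0,0,0.068],[-0.025,0,0,0,0.068],[-0.02,0,0,0,0.068]]])

```text
time: 46.9
tool_pos: [583.8, -271.3, 126.7]
tcp_rot: [-1.419, 1.549, 0.111]
contact_force: [0.7, -0.9, -0.5]
grip_width: 68.0
```

```bash
python3 j.py; python3 -c "
from h import *
grab('wrist','w24');grab('scene','s2');d=grab('top','top3');cv2.imwrite('pics/t3c.png',cv2.resize(d['color'][90:260,120:450],None,fx=2.4,fy=2.4,interpolation=cv2.INTER_CUBIC))"
```

```text
t 46.9 j [-0.5606  0.6329  1.3251  0.0144  1.167  -2.0964] pitch -0.0167 dq [-0.005 -0.263 -0.257 -0.003  0.526  0.004] pos [ 583.8 -271.3  126.7] down [ 0.0212  0.0024 -0.9998] tau [  0.1 -54.4 -21.9  -0.   -0.5  -0. ]
```

View pics/w24.png

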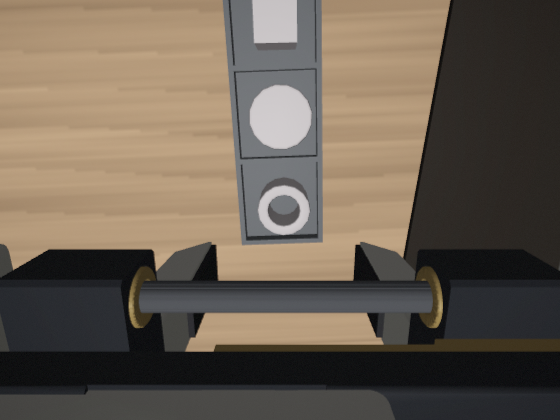

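View pics/s2.png

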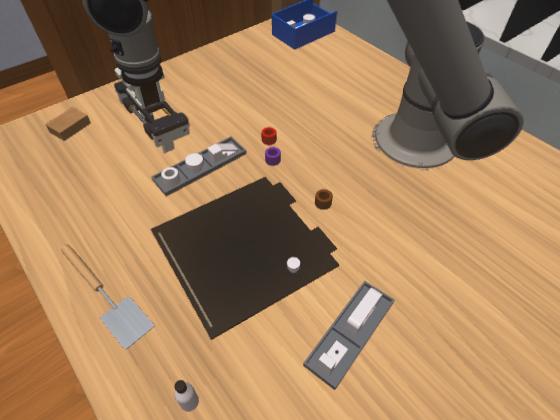

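View pics/t3c.png

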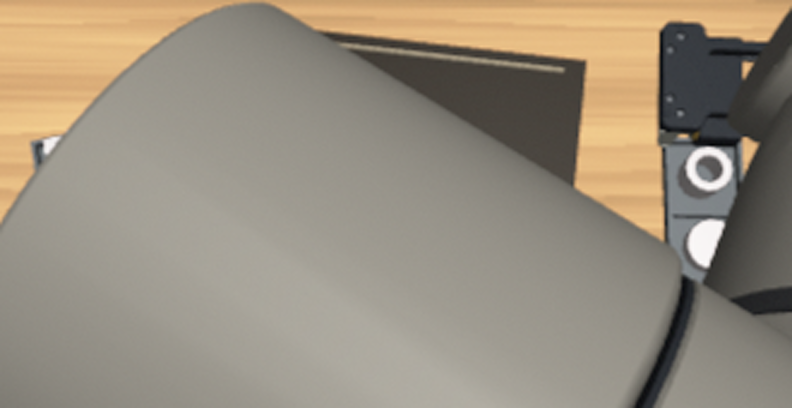

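All five parts are in their pockets. The scene view shows sleeve (170,174), knob (194,161), wedge (222,150), pull (366,309) and bracket (334,355), with the small knob still at (293,265). I'll let the arm come to rest, then check the small knob and hand in.

>>> send_rows(commands=[[[-0.01,0,0,0,0.068],[0,0,0,0,0.068],[0,0,0,0,0.068]]])

```text
time: 47.3
tool_pos: [583.1, -271.1, 136.3]
tcp_rot: [-1.413, 1.55, 0.117]
contact_force: [-0.4, 0.1, 0.2]
grip_width: 67.8
```

Run:
```python
from h import *
import cv2
a=cv2.imread('pics/scene0.png');d=grab('scene','s3');b=d['color']
r=(slice(245,285),slice(275,315)); print('small knob diff',np.abs(a[r].astype(int)-b[r]).mean(),np.abs(a[r].astype(int)-b[r]).max())
print(monitor.get_obs()['dq'].round(3))
cv2.imwrite('pics/s3c.png',np.hstack([cv2.resize(b[130:200,140:260],None,fx=3.2,fy=3.2),cv2.resize(b[270:390,300:400],(187*1,224))]))
```

```text
small knob diff 2.6283333333333334 13
[-0.     0.004 -0.003  0.001 -0.006  0.   ]
```

View pics/s3c.png

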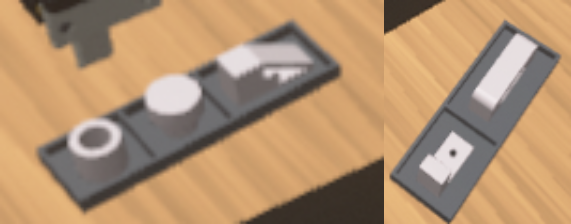

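All parts stand flat in the right pockets, and the small knob has not moved.

```bash
python3 -c "
from plant import close_job
print(close_job())"
```

```text
the job is handed in; nothing more can be done
None
```

Both kits are made up and the job is handed in, with the robot clock at about 47 s of the 109 s allowed. I placed the parts in the order asked: pull and bracket in the two-pocket tray, then wedge, large knob and sleeve in the three-pocket tray. Each was lowered until it touched the pocket floor (7–19 N at contact) and then released.

**Last checks:** the scene and wrist pictures show all five parts upright inside their own pockets. The small knob looks the same as in the first picture. The arm was still and clear of everything.

**What went wrong or disagreed:**
- **Tool tilt:** the wrist tilted as rows were repeated, up to about 8° once while I held the bracket above the tray. I brought it back to near level before setting the bracket down; the other parts went down with the tool up to about 1.6° off vertical.
- **Camera agreement:** the top and wrist cameras differed by 2–6 mm, mostly about 2 mm on the parts and up to about 6 mm on the trays. I used values in between, which the pocket clearances allowed.
- **Final top view:** the arm blocked most of the last top picture, so the final check rests on the scene and wrist pictures.

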